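Nip up the guarded clamp nut on the bench shaker

TASK

The clamp nut on the bench shaker has worked loose: take the cranked box wrench from the rubber mat, fit it fully down on the nut and tighten (clockwise from above) in short strokes between the guard's cheeks, lifting and reseating the wrench for each stroke, until the nut is fully home against its stop. Nip it up there for a moment with about 0.9 N m (a pull of some 11 N at the middle of the bar; never over 1.2 N m), feeling the wrench on gently and not forcing it against the guard. Then lift the wrench off, lay it back down flat on the mat without dropping it, and leave everything else alone; do not turn the nut with the fingers.

Things in the scene. Friction and masses are not known exactly. Their poses are not given: they have to be found in the camera images.
- wrench_grip (a point): Middle of the bar of the cranked box wrench (plain steel, 192 mm long, 0.4 kg, centre of mass within 10 mm). The bar is 14 mm wide, 12 mm tall; x runs along it from head to foot, z up. The head's axis lies 82 mm back (-x); the bar is free from 55 mm behind to 60 mm ahead of this point. Lying on the mat, the wrench stands level on head and foot with this point 34 mm above the mat.
- wrench_socket (a point): Centre of the open underside of the wrench's head, 82 mm behind (-x) and 34 mm below wrench_grip, same axes: a hexagonal socket opening downwards, 34 mm across flats, 22 mm deep, 53 mm across outside. The bar points out over the middle of one flat of the hexagon.
- wrench_foot (a point): Underside of the wrench's round foot, 22 mm across and 42 mm tall, at the far end of the bar, 73 mm ahead of wrench_grip; level with the socket's underside.
- nut_top (a point): Centre of the top of the brass hexagon clamp nut, 32 mm across flats, 18 mm tall (top 3.5 mm a cone, 26 mm across on top); z up, x (turning with the nut) points to the middle of one flat. The socket goes on when the wrench's x axis differs from this one by a multiple of 60 degrees, within 7 degrees; 1 mm clearance each side: the wrench turns up to 7 degrees free before it drives the nut.
- clamp_nut (a joint): How far the nut has been turned, growing clockwise seen from above (tightening). It starts at 0.40 to 0.78 rad, is stiff to turn (0.3 N m: some 4 N at the middle of the wrench's bar), stays where it is left, and meets a solid stop, fully home, at 2.443 rad.
- nut_seat (a point): Point on the nut's axis on the flat round seat (64 mm across) under the nut, 95 mm above the bench, on a blue bench shaker 200 x 200 mm. A fully seated wrench has its socket's underside at this level; lifted 20 mm it is clear of the nut. The platform around is 18 mm lower. A tube carrier stands behind the guard, 49 to 91 mm from the axis, top 63 mm above this point.
- guard: Three-sided steel guard fixed round the nut, origin at nut_seat, top 55 mm above it, mouth open towards its -x. Inner faces of the cheeks at y = +34 and -34 mm (6 mm thick), from x = -26 mm to the back wall at x = +34 mm. With the head over the nut the bar sticks out through the mouth and swings only about 43 degrees either side of -x before it strikes a cheek's front edge.
- mat: Black rubber mat fixed on the bench, 260 (its x) x 160 (its y) x 2 mm, origin at the centre of its underside. It lies to the left or to the right of the shaker.
- tube_rack: black tube rack, 190 x 90 mm, 90 mm tall, with red-capped tubes; a bystander; origin at its underside
- amber_bottle: amber bottle, 60 mm across, 130 mm tall; a bystander; origin at its underside
- tip_box: blue box of yellow pipette tips, 120 x 85 x 66 mm; a bystander; origin at its underside
- beaker: glass beaker, 70 mm across, 75 mm tall; a bystander; origin at its underside
- open_spanner: ordinary flat open-ended spanner lying on the bench in front of the robot (does not fit, not needed); a bystander
- jar: small white jar, 52 mm across, 60 mm tall; a bystander; origin at its underside
Things that resemble listed ones, but are neither listed nor needed, are in the scene too. Leave any purple look-alike of the part that bears wrench_grip alone.

How it is judged (in metres and radians):
On the way, in this order (a step that is already met when the one before it is completed fails the run):
1. the wrench is fully down on the nut, before the nut is home (horizontal distance between wrench_socket and nut_seat below 0.005 m and z of wrench_socket in the frame of nut_seat below 0.006 m and value of joint clamp_nut below 1.2 rad), for 0.1 s.
2. the wrench has been lifted clear of the part-turned nut, still over it, for a fresh stroke (value of joint clamp_nut between 0.85 and 2.35 rad and horizontal distance between wrench_socket and nut_seat below 0.06 m and z of wrench_socket in the frame of nut_seat above 0.0175 m), for 0.02 s.
3. the nut is fully home and pulled up tight with the seated wrench (contact force over 38 N, about 0.6 N m) (horizontal distance between wrench_socket and nut_seat below 0.005 m and z of wrench_socket in the frame of nut_seat below 0.006 m and value of joint clamp_nut above 2.4 rad and contact force between wrench and clamp_nut above 38 N), for 0.2 s.
At the end, for the whole second after the job is handed in: The nut is fully home (turned to at least 2.38 rad) and the wrench lies flat (within 0.15 rad) and still on the mat, the middle of its bar over the mat (value of joint clamp_nut above 2.38 rad and x of wrench_grip in the frame of mat between -0.13 and 0.13 m and y of wrench_grip in the frame of mat between -0.08 and 0.08 m and height (world z) of wrench_grip below 0.045 m and angle between wrench_grip's own z axis and vertical below 0.15 rad and linear speed of wrench below 0.02 m/s); the robot touches nothing.
It fails at once if the wrench is forced against the guard (over 30 N) (contact force between wrench and guard above 30 N).
It fails at once if the nut is heaved on (over 100 N between wrench and nut, about 1.45 N m) (contact force between wrench and clamp_nut above 100 N).
It fails at once if the nut is turned with the fingers (contact force between the fingers and clamp_nut above 3 N).
It fails at once if the wrench is let drop (linear speed of wrench above 0.7 m/s and contact force between the fingers and wrench below 0.1 N).
It fails at once if a bystander is moved by more than 30 mm or tipped over (distance of any of tube_rack, amber_bottle, tip_box, beaker, open_spanner, jar from where it was at the start of the episode above 0.03 m or angle between any of tube_rack, amber_bottle, tip_box, beaker, jar's own z axis and vertical above 0.5 rad).
It also fails if it takes over 72 s, if anything falls off the work surface, if the arm or the gripper's body presses on something with over 40 N, if the wrist force passes 120 N, or if a joint passes its speed limit or range.

ROBOT

A 6-joint arm with a two-finger parallel gripper is mounted at the origin on the work surface. World frame = base frame: x ahead of the robot, y to its left, z up, the work surface at z = 0. Lengths are in mm, angles in degrees, forces in N, time in s.
With the tool pointing down it reaches from about 300 to 850 mm from the base axis. Payload 4.2 kg.
Tool frame: the origin (TCP) lies at the very end of the fingers, on their centre line; the grasp point (between the pads) lies 19 mm behind it (env.grip_depth is the distance from the TCP to the grasp point, in mm); y points along the fingers, z is the direction in which the jaws open and shut, and the axes are right-handed (so a half turn about y gives the same grasp; the last joint's range is limited). The gripper opens to 91 mm and grips with 3 to 60 N. Pads are 32 mm wide; open, the fingers measure 118 mm over their backs; the gripper's body (76 mm by 178 mm) begins 60 mm behind the grasp point.
Start: joints at [-1.146, 18.312, 89.639, -0, 72.044, -1.146], TCP at [575.016, 0, 213.976] pointing down, gripper open.
Joint ranges: [-177.97, 177.97], [-48.28, 115.42], [12.27, 149.76], [-77.06, 257.06], [2.81, 150.46], [-146.56, 146.56]. Speed limits (degrees/s): [147.25, 147.25, 180, 180, 180, 180].

INTERFACE

Orientations are given as [roll, pitch, yaw] about the fixed x, y, z axes, in that order (R = Rz(yaw) Ry(pitch) Rx(roll)).
In Python, from workcell import state, imaging, job, env gives the robot as it stands.
- The arm moves only by the shell command python3 -m pendant 'ROWS' [FORCE]. ROWS is JSON, a list of rows, each an object with "delta_pos": the shift along the tool's x, y, z in cm, a list of three; "twist": the turn, a rotation vector about the tool's x, y, z in degrees, a list of three; "grip": the opening in per cent of the stroke, from 0 (shut) to 100 (fully open). In form: [{"delta_pos": [tx, ty, tz], "twist": [wx, wy, wz], "grip": grip}, ...]. A call has exactly 5 rows; each row is the pose to reach, as a shift and turn from the pose commanded when the call began, along the tool's axes at that moment; what a row does not reach only later rows make up. A row lasts 1/10 s, in which the tool goes at most 50 mm and 8.59 degrees, less where a joint would pass 70% of its speed; a pose out of reach is approached as far as the arm can. A call with a gripper value outside its range is refused whole. The fingers move at their own pace and stop on an object; FORCE is the grip in N (left out, the last holds). Time passes only in rows, so rows that repeat a pose let the fingers close, or fill a call up. It gives the time, the measured TCP pose, the force and the opening at its end, in the units of the state.
- state(): the state, without advancing time (a new reading comes with each control period).
- imaging.grab_frame(name): name is "scene" or "side" or "wrist"; returns (picture, depth): 420x560x3 uint8, red, green, blue; 420x560 float32, mm along the optical axis (not along the pixel's ray), 0 where there is no reading.
- imaging.camera_info(name): a dict with "fx", "fy", "cx", "cy" (pixels), "k1" (the pictures are not rectified: a ray, as slopes to the right and down, at radius r is drawn at 1 + k1 r^2 times it, then the intrinsics apply), "R" (3x3) and "t" (3): a world point X has camera coordinates R X + t. Camera axes: x right, y down, z forward; pixel columns grow to the right and rows downward; lengths in mm; the calibration is good to about 2 mm. A picture is of the moment at which its call begins: read the wrist's pose just before it. camera_info takes no time and is no camera call; for the wrist camera it gives the pose at the moment of the call.
- job.job_done(): hands the job in, once; it reports no verdict.
The state is a dict: "time_s": time; "qpos": joint angles; "qvel": joint speeds; "effort": joint torques, N m; "ee_pos": TCP position; "ee_rot": TCP orientation; "force": force on the tool from outside, world axes, zero at the start; "torque": the same for the moment, N m; "gripper_width": finger opening in mm.
Only numpy, scipy, OpenCV 4.12 (cv2) and the standard library are available. Lean on these libraries where they do the work, as an engineer would, in place of code of your own. Each camera call takes 0.05 s, during which the arm holds its last target.

## Working session

There is one attempt and no reset: what is moved stays moved. The work goes in short steps, Python scripts to look and compute and a shell command to move; the robot and the scene stay as the last step left them, time stands still between calls to the robot, and variables do not carry over. Pictures are saved under pics/ and viewed, and the job is handed in when it is done.

```bash
ls -la; mkdir -p pics
python3 - <<'E'
from workcell import state, imaging, job, env
import cv2
print(state())
for n in ("scene","side","wrist"):
    p,d=imaging.grab_frame(n); cv2.imwrite(f"pics/{n}0.png",p[:,:,::-1]); import numpy as np; np.save(f"pics/{n}0d.npy",d)
    i=imaging.camera_info(n); print(n,i)
E
```

```text
total 12
drwxr-xr-x  3 agent agent 4096 Dec  7 14:50 .
drwxr-xr-x 23 root  root  4096 Dec  7 14:50 ..
drwxr-xr-x  2 agent agent 4096 Dec  7 14:50 pics
{'time_s': 0.0, 'qpos': array([-1.14685042e+00,  1.83519477e+01,  8.97065220e+01, -6.79352294e-04,
        7.20433281e+01, -1.14755514e+00]), 'qvel': array([ 0.03561775,  0.08712464,  0.06121496, -0.02402597, -0.0695749 ,
       -0.02688682]), 'effort': array([-5.01459035e-04, -4.12465632e+01, -2.31973493e+01,  7.28826877e-02,
        4.58198413e-02, -1.41870069e-04]), 'ee_pos': array([ 5.74495925e+02, -2.31058250e-03,  2.13116419e+02]), 'ee_rot': array([-9.01017904e+01,  1.39297586e-03, -8.99990865e+01]), 'force': array([ 0.12999607,  0.27544713, -0.34782669]), 'torque': array([ 0.00523822,  0.00990424, -0.01624813]), 'gripper_width': 91.22637420114738}
scene {'fx': 432.5198816839901, 'fy': 432.5198816839901, 'cx': 288.2144492703118, 'cy': 204.56153491600216, 'k1': 0.048140993240770105, 'R': array([[-0.1869925 ,  0.98229389, -0.01151176],
       [ 0.81829757,  0.14926858, -0.55507474],
       [-0.54352819, -0.11321486, -0.83172081]]), 't': array([ 129.30213154, -315.78256324, 1588.16645814])}
side {'fx': 480.14823654795435, 'fy': 480.14823654795435, 'cx': 273.03673128431944, 'cy': 207.58195123327798, 'k1': -0.12744160989433753, 'R': array([[ 0.73997806, -0.67259606,  0.00685644],
       [-0.4810107 , -0.53626958, -0.6935731 ],
       [ 0.47017143,  0.50993086, -0.72035362]]), 't': array([-390.10446016,  246.04768332, 1243.78983712])}
wrist {'fx': 337.46961018380205, 'fy': 337.46961018380205, 'cx': 282.4589725822275, 'cy': 208.46092453405043, 'k1': -0.0013258808808839853, 'R': array([[ 9.99998299e-01, -9.87941652e-04, -1.55742551e-03],
       [-5.05626498e-04, -9.58931700e-01,  2.83636634e-01],
       [-1.77368114e-03, -2.83635364e-01, -9.58930568e-01]]), 't': array([-574.37708033,  -30.82980686,  392.58663406])}
```

View pics/scene0.png

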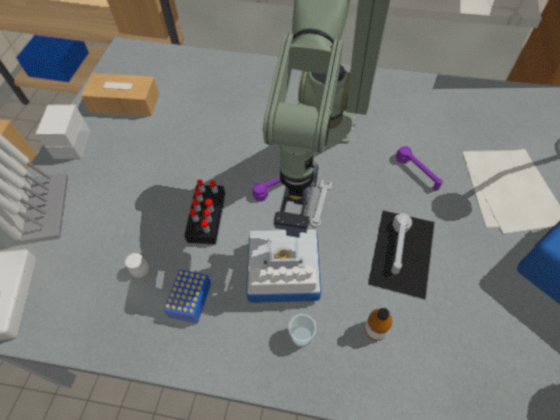

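View pics/side0.png

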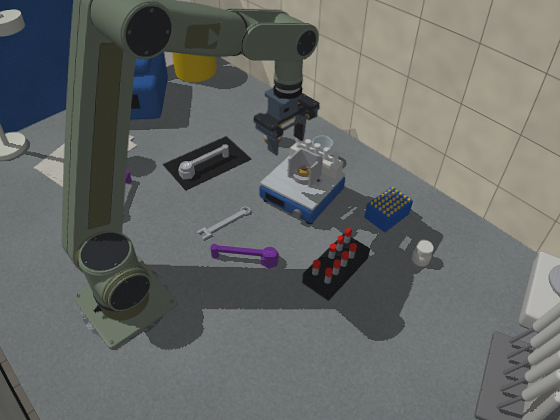

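View pics/wrist0.png

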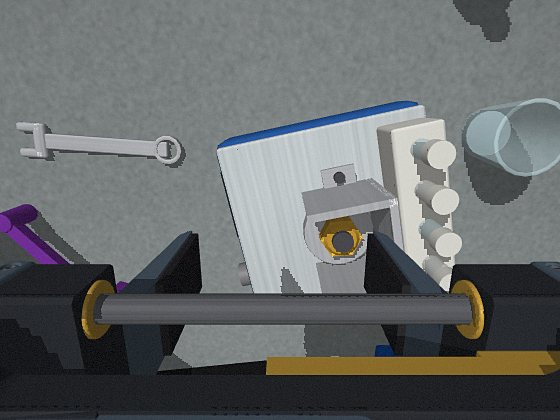

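```bash
cat > h.py <<'E'
import numpy as np, cv2
def und(i,u,v):
    pts=np.array([[[ (u-i['cx'])/i['fx'], (v-i['cy'])/i['fy'] ]]],float)
    return cv2.undistortPoints(pts,np.eye(3),np.array([i['k1'],0,0,0,0.]))[0,0]
def ray(i,u,v):
    x,y=und(i,u,v); R=np.array(i['R']);t=np.array(i['t'])
    return -R.T@t, R.T@np.array([x,y,1.])
def onz(i,u,v,z):
    o,d=ray(i,u,v); return o+d*(z-o[2])/d[2]
def dep(i,u,v,D):
    o,d=ray(i,u,v); return o+d*D
def proj(i,X):
    c=np.array(i['R'])@np.asarray(X,float)+i['t']; a=c[:2]/c[2]; s=1+i['k1']*(a@a)
    return np.array([i['fx']*a[0]*s+i['cx'], i['fy']*a[1]*s+i['cy']])
E
python3 - <<'E'
import cv2
for n,b,s in (("scene",(360,200,100,110),5),("scene",(230,220,110,90),6),("side",(155,130,110,70),7),("wrist",(200,90,270,210),3)):
    p=cv2.imread(f"pics/{n}0.png"); x,y,w,h=b
    c=cv2.resize(p[y:y+h,x:x+w],None,fx=s,fy=s,interpolation=cv2.INTER_CUBIC)
    cv2.imwrite(f"pics/crop_{n}_{x}.png",c)
E
```

```text
(no output)
```

View pics/crop_scene_360.png

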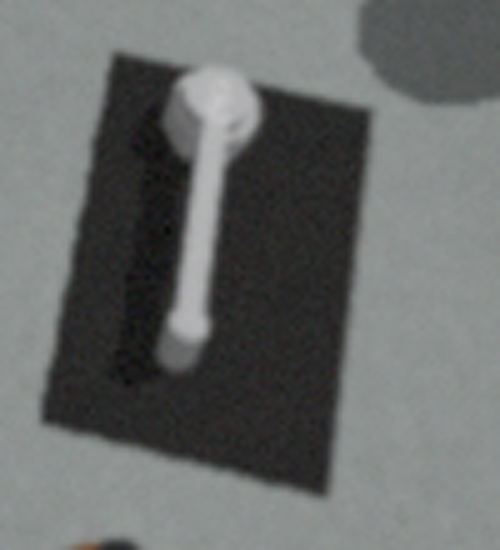

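View pics/crop_scene_230.png

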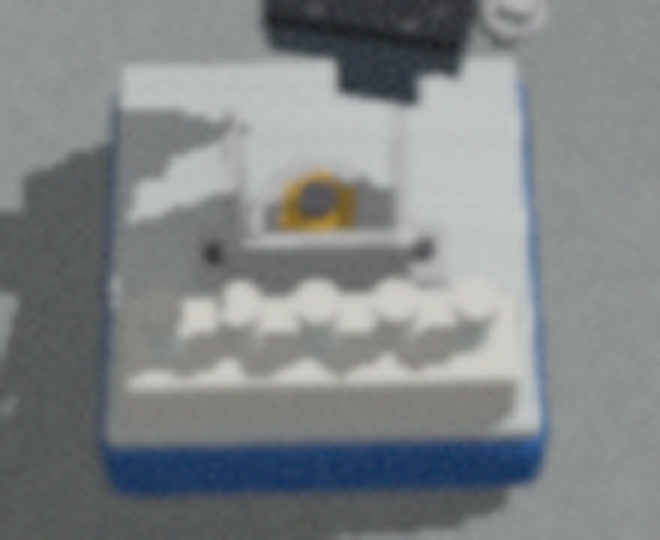

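View pics/crop_side_155.png

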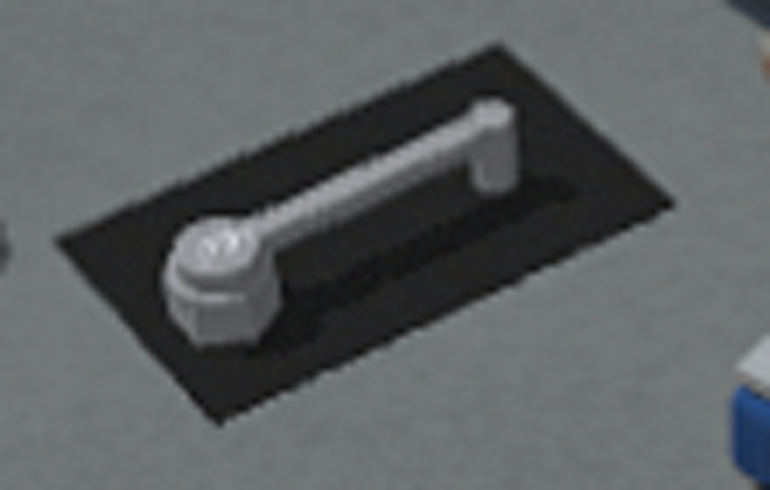

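View pics/crop_wrist_200.png

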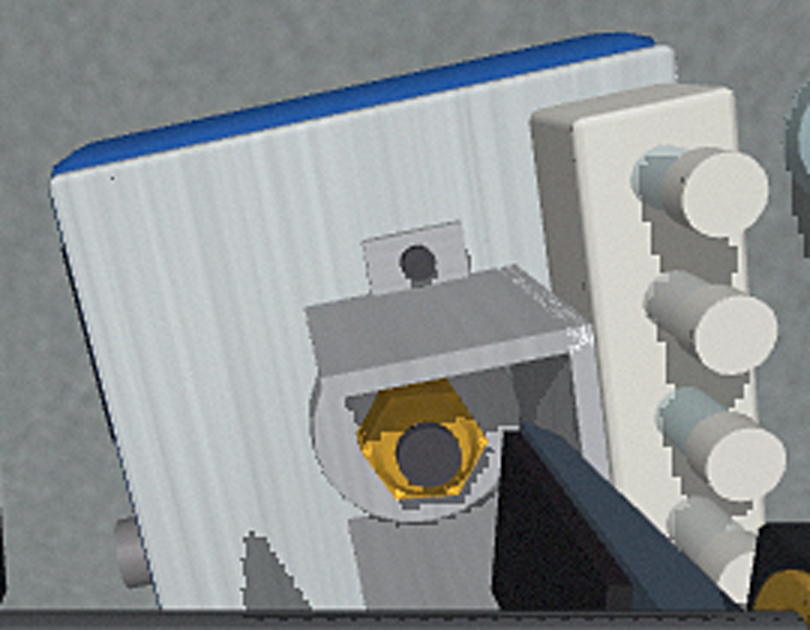

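Run:
```python
from workcell import state, imaging
from h import *
np.set_printoptions(precision=1,suppress=True)
S=imaging.camera_info("scene");Q=imaging.camera_info("side");W=imaging.camera_info("wrist")
print("cam",ray(W,280,210))
def f(c,x,y,b,s): return (x/s+b[0]-0.5+0.5/s, y/s+b[1]-0.5+.5/s)
for p in [(115,52),(372,108),(327,495),(42,422)]: print("mat S",onz(S,*f(S,*p,(360,200),5),2))
for p in [(60,240),(497,42),(675,204),(220,424)]: print("mat Q",onz(Q,*f(Q,*p,(155,130),7),2))
def tri(a,b):
    o1,d1=a;o2,d2=b
    A=np.array([d1,-d2]).T; k=np.linalg.lstsq(A,o2-o1,rcond=None)[0]
    p,q=o1+k[0]*d1,o2+k[1]*d2; return (p+q)/2, np.linalg.norm(p-q)
hs=f(S,218,95,(360,200),5);fs=f(S,189,325,(360,200),5)
hq=f(Q,222,245,(155,130),7);fq=f(Q,493,112,(155,130),7)
print("head",tri(ray(S,*hs),ray(Q,*hq)),"foot",tri(ray(S,*fs),ray(Q,*fq)))
print("foot z44",onz(S,*fs,44),onz(Q,*fq,44))
# wrist
D=np.load("pics/wrist0d.npy")
for p in [(430,455)]:
    u,v=f(W,*p,(200,90),3); print("nut",u,v,D[int(v),int(u)],onz(W,u,v,113),dep(W,u,v,D[int(round(v)),int(round(u))]))
# corners of cheek top inner faces
for p in [(346,398),(325,375),(590,330),(570,352)]:
    u,v=f(W,*p,(200,90),3); print("cheek",onz(W,u,v,150),dep(W,u,v,D[int(round(v)),int(round(u))]))
for p in [(52,180),(670,50)]:
    u,v=f(W,*p,(200,90),3); print("shaker",onz(W,u,v,77))
```

```text
cam (array([575.1,  81.2, 384.3]), array([-0. , -0.3, -1. ]))
mat S [364.4 239.5   2. ]
mat S [377.4 396.3   2. ]
mat S [635.6 372.7   2. ]
mat S [621.7 215.9   2. ]
mat Q [379.4 393.5   2. ]
mat Q [634.3 373.4   2. ]
mat Q [618.9 213.2   2. ]
mat Q [363.3 234.6   2. ]
head (array([412.5, 296. ,  42.6]), np.float64(1.527711846937169)) foot (array([567.3, 287.1,  43. ]), np.float64(0.268968704277286))
foot z44 [567.9 286.8  44. ] [566.6 286.3  44. ]
nut 343.00000000000006 241.33333333333331 284.72003 [626.8 -28.6 113. ] [625.6 -26.2 119.1]
cheek [598.5   1.3 150. ] [603.9 -17.2  95.9]
cheek [593.2   7.2 150. ] [593.2   7.3 150.3]
cheek [656.4  18.5 150. ] [656.1  18.7 150.8]
cheek [652.1  13.  150. ] [651.9  13.1 150.6]
shaker [515.4  45.7  77. ]
shaker [697.   83.1  77. ]
```

```bash
python3 -m pendant '[{"delta_pos":[3,0,0.5],"twist":[0,0,0],"grip":100},{"delta_pos":[6,0,1],"twist":[0,0,0],"grip":100},{"delta_pos":[9,0,2],"twist":[0,0,0],"grip":100},{"delta_pos":[10,0,2],"twist":[0,0,0],"grip":100},{"delta_pos":[10,0,2],"twist":[0,0,0],"grip":100}]'
python3 - <<'E'
from workcell import state, imaging
import cv2,numpy as np,pickle
i=imaging.camera_info("wrist"); p,d=imaging.grab_frame("wrist"); cv2.imwrite("pics/w1.png",p[:,:,::-1]); np.save("pics/w1d.npy",d); pickle.dump(i,open("pics/w1.pkl","wb"))
print(state()['force'],state()['ee_pos'])
x,y,w,h=250,60,160,150
cv2.imwrite("pics/w1c.png",cv2.resize(p[y:y+h,x:x+w,::-1],None,fx=5,fy=4 and 5 if 0 else 5,interpolation=cv2.INTER_CUBIC)[:600])
E
```

```text
time_s: 0.65
ee_pos: [594.7, -101.0, 213.4]
ee_rot: [-90.1, 0.0, -90.1]
force: [0.4, 0.6, 0.1]
gripper_width: 91.3
[ 0.3004796   0.3716291  -0.30431478] [594.54626765 -99.85707037 213.55884869]
```

View pics/w1.png

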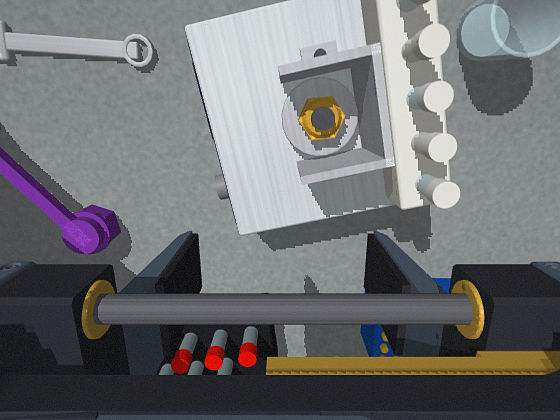

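View pics/w1c.png

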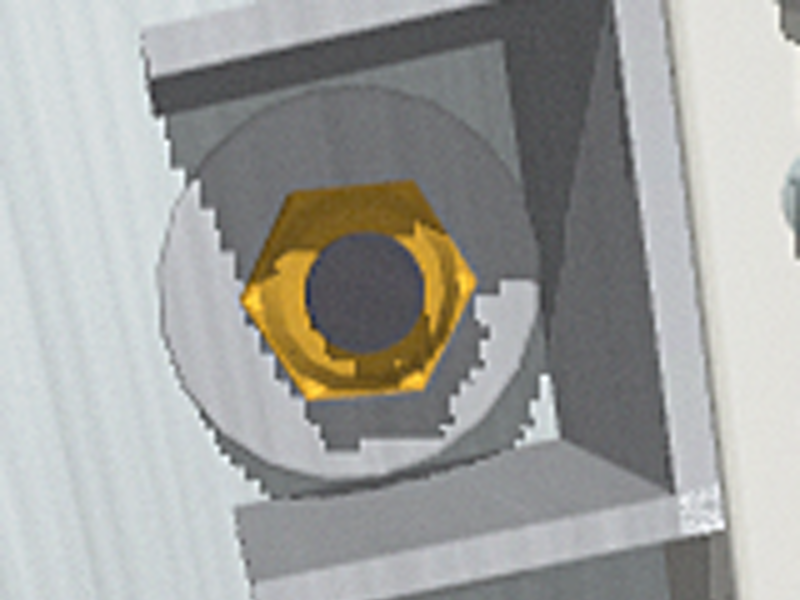

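Run:
```python
from h import *
import pickle
np.set_printoptions(precision=1,suppress=True)
W=pickle.load(open("pics/w1.pkl","rb")); p=cv2.imread("pics/w1.png"); D=np.load("pics/w1d.npy")
hsv=cv2.cvtColor(p,cv2.COLOR_BGR2HSV)
m=((hsv[...,1]>110)&(hsv[...,0]>12)&(hsv[...,0]<32)).astype(np.uint8); m[:, :280]=0;m[:,360:]=0;m[:80]=0;m[160:]=0
c=max(cv2.findContours(m,0,1)[0],key=cv2.contourArea); h=cv2.convexHull(c)[:,0]
print(cv2.contourArea(h))
P=np.array([onz(W,u,v,108)[:2] for u,v in h])
for eps in (1.5,2,3): 
    a=cv2.approxPolyDP(P.astype(np.float32)[:,None],eps,True)[:,0]; print(eps,len(a)); 
    if len(a)==6:
        print(a, [(np.degrees(np.arctan2(*(a[(k+1)%6]-a[k])[::-1]))%60) for k in range(6)], a.mean(0))
        M=cv2.moments(a[:,None]); print("cent",M['m10']/M['m00'],M['m01']/M['m00'])
def f(x,y): return (x/5+250-.4,y/5+60-.4)
cs=[(293,192),(415,182),(475,280),(427,392),(313,400),(243,300)]
Pc=np.array([onz(W,*f(*q),109)[:2] for q in cs]); print(Pc,Pc.mean(0))
for k in range(3):
    d=Pc[k]-Pc[k+3]; print(np.hypot(*d),np.degrees(np.arctan2(d[1],d[0]))%60)
# stud
for q in [(365,293)]:
    u,v=f(*q); dd=D[int(v+.5),int(u+.5)]; print("stud",dep(W,u,v,dd))
# seat circle: left (160,280) bottom (345,480) right(543,290) top (350,87)
s=np.array([onz(W,*f(*q),95)[:2] for q in [(160,280),(350,480),(543,290),(350,86)]]); print(s,(s[0]+s[2])/2,(s[1]+s[3])/2)
# cheek inner top edges z=150
for q in [(155,78),(500,3),(675,492),(245,583),(610,3)]:
    u,v=f(*q); print(q,onz(W,u,v,150),dep(W,u,v,D[int(v+.5),int(u+.5)]))
for u,v in [(188,26),(241,234)]: print("shaker",onz(W,u,v,77))
```

```text
1476.0
1.5 6
[[633.4 -10.4]
 [643.4 -24.7]
 [636.2 -41.7]
 [617.8 -43.3]
 [607.2 -28.4]
 [614.  -12.6]] [np.float32(5.063843), np.float32(7.043495), np.float32(4.726166), np.float32(5.569992), np.float32(6.5662766), np.float32(6.3542523)] [625.3 -26.9]
cent 625.3832250531269 -26.85541824703721
2 6
[[633.4 -10.4]
 [643.4 -24.7]
 [636.2 -41.7]
 [617.8 -43.3]
 [607.2 -28.4]
 [614.  -12.6]] [np.float32(5.063843), np.float32(7.043495), np.float32(4.726166), np.float32(5.569992), np.float32(6.5662766), np.float32(6.3542523)] [625.3 -26.9]
cent 625.3832250531269 -26.85541824703721
3 6
[[633.4 -10.4]
 [643.4 -24.7]
 [636.2 -41.7]
 [617.8 -43.3]
 [607.2 -28.4]
 [614.  -12.6]] [np.float32(5.063843), np.float32(7.043495), np.float32(4.726166), np.float32(5.569992), np.float32(6.5662766), np.float32(6.3542523)] [625.3 -26.9]
cent 625.3832250531269 -26.85541824703721
[[614.9 -11.9]
 [633.7 -10.5]
 [643.8 -25.1]
 [636.9 -42.4]
 [618.7 -43.6]
 [607.3 -28.1]] [625.9 -26.9]
37.67686534008225 5.801244822671194
36.446804606770286 5.557575664820547
36.60204152524084 4.600256537713644
stud [625.4 -26.8 119.1]
[[594.1 -25.3]
 [626.5 -58.3]
 [657.6 -27. ]
 [624.7   4.7]] [625.8 -26.1] [625.6 -26.8]
(155, 78) [593.8   1.1 150. ] [593.8   1.2 148.6]
(500, 3) [638.1   9.9 150. ] [638.5  10.2 147.6]
(675, 492) [665.7 -52.8 150. ] [665.5 -52.7 150.5]
(245, 583) [606.1 -65.4 150. ] [609.6 -79.7  76.8]
(610, 3) [652.2   9.9 150. ] [652.2   9.9 150. ]
shaker [517.6  45.5  77. ]
shaker [ 554.2 -136.4   77. ]
```

```bash
cat >> h.py <<'E'
from scipy.spatial.transform import Rotation as Ro
def go(x,y,z,psi):
    """delta from measured pose to TCP target, jaw axis (tool z) at world angle psi, pointing down"""
    from workcell import state
    s=state(); R=Ro.from_euler('xyz',s['ee_rot'],degrees=True)
    T=Ro.from_euler('xyz',[-90,0,psi-90],degrees=True)
    d=R.inv().apply(np.array([x,y,z])-s['ee_pos'])/10
    w=(R.inv()*T).as_rotvec(degrees=True)
    print("delta cm",d.round(2),"twist",w.round(2),"F",s['force'].round(1),"T",s['torque'].round(2),"w",round(s['gripper_width'],1),"pos",s['ee_pos'].round(1),"rot",s['ee_rot'].round(1),"t",s['time_s'])
E
python3 -m pendant '[{"delta_pos":[-5,0,-1.5],"twist":[0,-8,0],"grip":100},{"delta_pos":[-10,0,-3],"twist":[0,-16,0],"grip":100},{"delta_pos":[-15,0,-4.5],"twist":[0,-24,0],"grip":100},{"delta_pos":[-20,0,-6],"twist":[0,-32,0],"grip":100},{"delta_pos":[-24,0,-7],"twist":[0,-40,0],"grip":100}]'
python3 -c "
from h import *
go(494.4,291.3,150,86.7)"
```

```text
time_s: 1.2
ee_pos: [523.0, 142.9, 214.2]
ee_rot: [-90.0, 0.0, -49.6]
force: [0.7, -0.6, -1.3]
gripper_width: 91.4
delta cm [-13.15   6.43   7.44] twist [-3.000e-02 -4.631e+01 -3.000e-02] F [ 0.7 -0.6 -1.3] T [ 0.06 -0.08 -0.02] w 91.4 pos [523.  142.9 214.2] rot [-90.    0.  -49.6] t 1.2
```

```bash
python3 -m pendant '[{"delta_pos":[-3,1,1.5],"twist":[0,-8.5,0],"grip":100},{"delta_pos":[-6,2,3],"twist":[0,-17,0],"grip":100},{"delta_pos":[-9,3,5],"twist":[0,-25,0],"grip":100},{"delta_pos":[-11,4,7],"twist":[0,-33,0],"grip":100},{"delta_pos":[-13.15,4.4,7.45],"twist":[0,-41,0],"grip":100}]'
python3 -c "
from h import *
go(494.4,291.3,170,86.7)"
```

```text
time_s: 1.7
ee_pos: [496.3, 291.6, 169.0]
ee_rot: [-90.0, 0.1, -8.5]
force: [-1.4, -0.9, 0.5]
gripper_width: 91.5
delta cm [-0.19 -0.1  -0.06] twist [-0.02 -5.22 -0.05] F [-1.4 -0.9  0.5] T [0.11 0.03 0.03] w 91.5 pos [496.3 291.6 169. ] rot [-90.    0.1  -8.5] t 1.7
```

```bash
python3 -m pendant '[{"delta_pos":[0,0,0],"twist":[0,-5.2,0],"grip":100},{"delta_pos":[0,0,0],"twist":[0,-5.2,0],"grip":100},{"delta_pos":[0,0,0],"twist":[0,-5.2,0],"grip":100},{"delta_pos":[0,0,0],"twist":[0,-5.2,0],"grip":100},{"delta_pos":[0,0,0],"twist":[0,-5.2,0],"grip":100}]'
python3 - <<'E'
from workcell import state, imaging
import cv2,numpy as np,pickle
i=imaging.camera_info("wrist"); p,d=imaging.grab_frame("wrist"); cv2.imwrite("pics/w2.png",p[:,:,::-1]); np.save("pics/w2d.npy",d); pickle.dump(i,open("pics/w2.pkl","wb"))
print(state()['ee_pos'])
p2,d2=imaging.grab_frame("side");cv2.imwrite("pics/s2.png",p2[100:240,130:330,::-1].repeat(4,0).repeat(4,1))
E
```

```text
time_s: 2.2
ee_pos: [497.6, 288.4, 170.2]
ee_rot: [-90.0, -0.0, -3.9]
force: [0.5, -0.7, 0.1]
gripper_width: 91.3
[497.66624909 288.33286329 170.18304063]
```

View pics/w2.png

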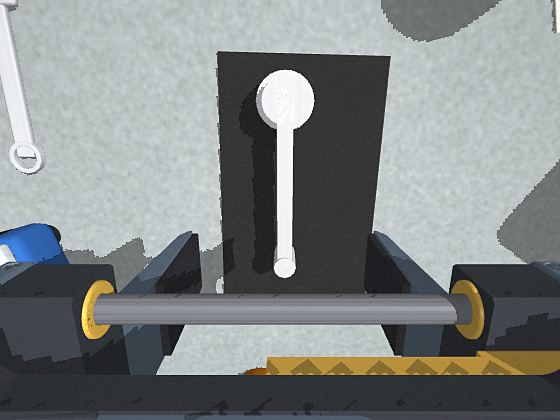

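View pics/s2.png

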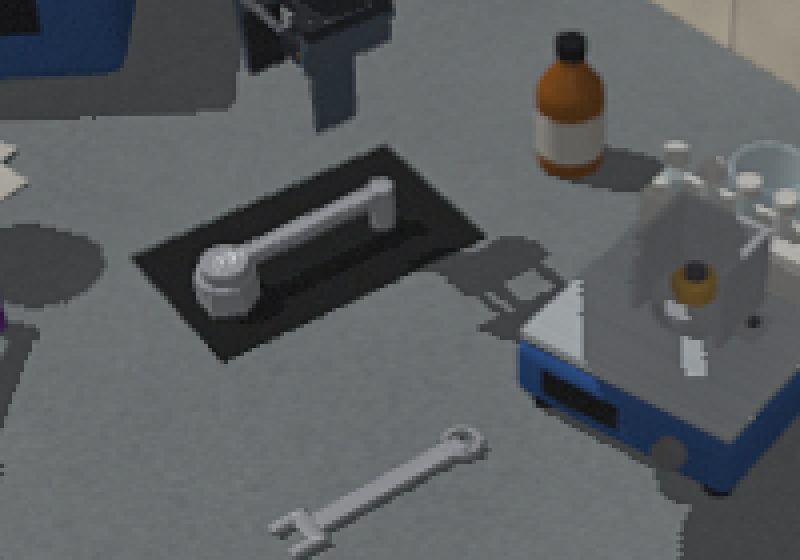

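Run:
```python
from h import *
import pickle
np.set_printoptions(precision=1,suppress=True)
W=pickle.load(open("pics/w2.pkl","rb")); p=cv2.imread("pics/w2.png"); D=np.load("pics/w2d.npy")
for u,v in [(285,100),(285,150),(285,200),(284,230),(284,268)]: print(u,v,dep(W,u,v,D[v,u]))
g=p.min(2)
for v in (140,160,180,200,220,240,252):
    r=np.where(g[v,265:305]>120)[0]+265; print(v,r.min(),r.max(), onz(W,r.mean(),v,42)[:2], onz(W,r.min()-.5,v,42)[:2]-onz(W,r.max()+.5,v,42)[:2])
m=(g>120).astype(np.uint8); m[:, :250]=0; m[:,320:]=0; m[128:]=0;m[:60]=0
m=cv2.morphologyEx(m,cv2.MORPH_OPEN,np.ones((21,21)))
c=max(cv2.findContours(m,0,1)[0],key=cv2.contourArea);(u,v),r=cv2.minEnclosingCircle(c);print("head",u,v,r,onz(W,u,v,44))
m=(g>120).astype(np.uint8); m[:, :250]=0; m[:,320:]=0; m[285:]=0;m[:255]=0
c=max(cv2.findContours(m,0,1)[0],key=cv2.contourArea);print(cv2.boundingRect(c));(u,v),r=cv2.minEnclosingCircle(c);print("foot",u,v,r,onz(W,u,v,44))
```

```text
285 100 [410.7 297.2  42.1]
285 150 [452.5 294.4  41.9]
285 200 [497.9 291.4  42.1]
284 230 [527.2 288.5  41.4]
284 268 [565.2 285.9  44.3]
140 277 292 [443.8 294.6] [ -1.  -13.9]
160 277 292 [461.2 293.4] [ -1.  -14.2]
180 277 292 [479.2 292.2] [ -1.  -14.4]
200 277 292 [497.9 290.9] [ -1.  -14.6]
220 277 291 [517.1 289.2] [ -1. -14.]
240 277 291 [537.1 287.8] [ -1.  -14.2]
252 275 294 [549.5 287.9] [ -1.3 -19.2]
head 284.5 100.0 30.64728546142578 [410.7 296.8  44. ]
(274, 255, 22, 23)
foot 284.42840576171875 264.068115234375 13.185172080993652 [561.2 286.6  44. ]
```

```bash
python3 -c "
from h import *
go(493,291,60,85.8)"
```

```text
delta cm [-0.49 11.01  0.24] twist [-0.01  0.33  0.02] F [-0.4 -0.7 -0.3] T [ 0.12 -0.   -0.02] w 91.3 pos [497.7 288.3 170.1] rot [-90.   -0.   -3.9] t 2.3
```

```bash
python3 -m pendant '[{"delta_pos":[-0.2,3,0.1],"twist":[0,0.3,0],"grip":100},{"delta_pos":[-0.4,6,0.2],"twist":[0,0.3,0],"grip":100},{"delta_pos":[-0.5,9,0.25],"twist":[0,0.3,0],"grip":100},{"delta_pos":[-0.5,11,0.25],"twist":[0,0.3,0],"grip":100},{"delta_pos":[-0.5,11,0.25],"twist":[0,0.3,0],"grip":100}]'
python3 -c "
from h import *
go(493,291,17,85.8)"
```

```text
time_s: 2.8
ee_pos: [490.9, 290.1, 57.2]
ee_rot: [-90.2, 0.3, -4.1]
force: [-0.9, -0.8, 1.1]
gripper_width: 91.3
delta cm [0.23 4.02 0.12] twist [ 0.2   0.06 -0.3 ] F [-0.9 -0.8  1.1] T [ 0.07 -0.04 -0.06] w 91.3 pos [490.9 290.1  57.2] rot [-90.2   0.3  -4.1] t 2.8
```

```bash
python3 -m pendant '[{"delta_pos":[0.1,2,0.1],"twist":[0,0,0],"grip":100},{"delta_pos":[0.1,3.5,0.1],"twist":[0,0,0],"grip":100},{"delta_pos":[0.1,4,0.1],"twist":[0,0,0],"grip":100},{"delta_pos":[0.1,4,0.1],"twist":[0,0,0],"grip":100},{"delta_pos":[0.1,4,0.1],"twist":[0,0,0],"grip":100}]'
python3 -c "
from h import *
go(493,291,17,85.8)"
```

```text
time_s: 3.3
ee_pos: [494.7, 292.7, 21.2]
ee_rot: [-89.9, -0.1, -4.1]
force: [-0.6, 0.7, 0.1]
gripper_width: 91.2
delta cm [-0.15  0.42 -0.19] twist [-0.07  0.09  0.11] F [-0.6  0.7  0.1] T [ 0.12 -0.07  0.02] w 91.2 pos [494.7 292.7  21.2] rot [-89.9  -0.1  -4.1] t 3.3
```

```bash
python3 -m pendant '[{"delta_pos":[-0.1,0.35,-0.1],"twist":[0,0,0],"grip":60},{"delta_pos":[-0.1,0.35,-0.1],"twist":[0,0,0],"grip":20},{"delta_pos":[-0.1,0.35,-0.1],"twist":[0,0,0],"grip":5},{"delta_pos":[-0.1,0.35,-0.1],"twist":[0,0,0],"grip":5},{"delta_pos":[-0.1,0.35,-0.1],"twist":[0,0,0],"grip":0}]' 50
python3 -c "
from h import *
go(493,291,17,85.8)"
```

```text
time_s: 3.8
ee_pos: [492.8, 291.4, 16.6]
ee_rot: [-90.0, -0.0, -4.1]
force: [-0.0, -0.5, -0.1]
gripper_width: 54.0
delta cm [ 0.02 -0.04 -0.04] twist [-0.    0.1   0.02] F [-0.  -0.5 -0.1] T [ 0.05 -0.07 -0.01] w 54.0 pos [492.8 291.4  16.6] rot [-90.   -0.   -4.1] t 3.8
```

```bash
python3 -m pendant '[{"delta_pos":[0,0,0],"twist":[0,0,0],"grip":0},{"delta_pos":[0,0,0],"twist":[0,0,0],"grip":0},{"delta_pos":[0,0,0],"twist":[0,0,0],"grip":0},{"delta_pos":[0,0,0],"twist":[0,0,0],"grip":0},{"delta_pos":[0,0,0],"twist":[0,0,0],"grip":0}]' 50
python3 -c "
from h import *
go(493,291,17,85.8)"
```

```text
time_s: 4.3
ee_pos: [492.7, 291.2, 16.5]
ee_rot: [-90.0, -0.0, -4.1]
force: [0.4, -3.5, 1.9]
gripper_width: 13.8
delta cm [ 0.03 -0.05 -0.02] twist [0.03 0.12 0.  ] F [ 0.4 -3.5  1.9] T [-0.51 -0.04  0.03] w 13.8 pos [492.7 291.2  16.5] rot [-90.   -0.   -4.1] t 4.3
```

```bash
python3 -m pendant '[{"delta_pos":[0,-1,0],"twist":[0,0,0],"grip":0},{"delta_pos":[0,-3,0],"twist":[0,0,0],"grip":0},{"delta_pos":[0,-7,0],"twist":[0,0,0],"grip":0},{"delta_pos":[0,-11,0],"twist":[0,0,0],"grip":0},{"delta_pos":[0,-15,0],"twist":[0,0,0],"grip":0}]'
python3 -m pendant '[{"delta_pos":[0,-2,0],"twist":[0,4,0],"grip":0},{"delta_pos":[0,-3,0],"twist":[0,10,0],"grip":0},{"delta_pos":[0,-3,0],"twist":[0,18,0],"grip":0},{"delta_pos":[0,-3,0],"twist":[0,26,0],"grip":0},{"delta_pos":[0,-3,0],"twist":[0,34,0],"grip":0}]'
python3 -c "
from h import *
go(493,291,17,85.8)"
```

```text
time_s: 4.8
ee_pos: [492.1, 291.1, 167.9]
ee_rot: [-90.0, 0.1, -4.1]
force: [1.2, 1.6, -3.5]
gripper_width: 13.5
time_s: 5.3
ee_pos: [492.1, 291.2, 196.6]
ee_rot: [-90.0, 0.0, -38.4]
force: [0.1, 0.2, -3.9]
gripper_width: 13.7
delta cm [ 0.09 17.96  0.05] twist [ 3.000e-02 -3.423e+01 -3.000e-02] F [ 0.1  0.2 -3.9] T [ 0.08  0.02 -0.06] w 13.7 pos [492.1 291.2 196.6] rot [-90.    0.  -38.4] t 5.3
```

```bash
python3 -m pendant '[{"delta_pos":[0,0,0],"twist":[0,8,0],"grip":0},{"delta_pos":[0,0,0],"twist":[0,16,0],"grip":0},{"delta_pos":[0,0,0],"twist":[0,24,0],"grip":0},{"delta_pos":[0,0,0],"twist":[0,32,0],"grip":0},{"delta_pos":[0,0,0],"twist":[0,40,0],"grip":0}]'
python3 -c "
from h import *
go(558.9,-74.8,196,-54.3)"
```

```text
time_s: 5.8
ee_pos: [492.1, 291.2, 196.4]
ee_rot: [-90.1, -0.0, -78.4]
force: [-0.3, -0.0, -3.4]
gripper_width: 13.6
delta cm [37.19  0.05 -0.8 ] twist [5.000e-02 6.587e+01 5.000e-02] F [-0.3 -0.  -3.4] T [ 0.07 -0.08 -0.05] w 13.6 pos [492.1 291.2 196.4] rot [-90.1  -0.  -78.4] t 5.8
```

```bash
python3 -m pendant '[{"delta_pos":[3,0,-0.1],"twist":[0,8,0],"grip":0},{"delta_pos":[7,0,-0.2],"twist":[0,16,0],"grip":0},{"delta_pos":[11,0,-0.3],"twist":[0,24,0],"grip":0},{"delta_pos":[15,0,-0.4],"twist":[0,32,0],"grip":0},{"delta_pos":[18,0,-0.5],"twist":[0,40,0],"grip":0}]'
python3 -c "
from h import *
go(558.9,-74.8,196,-54.3)"
```

```text
time_s: 6.3
ee_pos: [524.5, 112.0, 196.5]
ee_rot: [-90.0, -0.1, -118.5]
force: [0.6, 0.4, -3.1]
gripper_width: 13.6
delta cm [14.78  0.06 11.93] twist [1.000e-02 2.582e+01 6.000e-02] F [ 0.6  0.4 -3.1] T [0.03 0.   0.04] w 13.6 pos [524.5 112.  196.5] rot [-9.000e+01 -1.000e-01 -1.185e+02] t 6.3
```

```bash
python3 -m pendant '[{"delta_pos":[3,0,2.4],"twist":[0,6,0],"grip":0},{"delta_pos":[6,0,4.8],"twist":[0,12,0],"grip":0},{"delta_pos":[9.5,0,7.5],"twist":[0,18,0],"grip":0},{"delta_pos":[13,0,10.3],"twist":[0,24,0],"grip":0},{"delta_pos":[14.8,0,11.9],"twist":[0,25.8,0],"grip":0}]'
python3 -m pendant '[{"delta_pos":[0,0,0],"twist":[0,0,0],"grip":0},{"delta_pos":[0,0,0],"twist":[0,0,0],"grip":0},{"delta_pos":[0,0,0],"twist":[0,0,0],"grip":0},{"delta_pos":[0,0,0],"twist":[0,0,0],"grip":0},{"delta_pos":[0,0,0],"twist":[0,0,0],"grip":0}]'
python3 - <<'E'
from h import *
go(558.9,-74.8,196,-54.3)
from workcell import state, imaging
import pickle
i=imaging.camera_info("wrist"); p,d=imaging.grab_frame("wrist"); cv2.imwrite("pics/w3.png",p[:,:,::-1]); np.save("pics/w3d.npy",d); pickle.dump(i,open("pics/w3.pkl","wb"))
p2,d2=imaging.grab_frame("side");cv2.imwrite("pics/s3.png",p2[80:240,200:400,::-1].repeat(4,0)[:600].repeat(4,1))
p2,d2=imaging.grab_frame("scene");cv2.imwrite("pics/c3.png",p2[170:310,200:400,::-1].repeat(4,0).repeat(4,1))
E
```

```text
time_s: 6.8
ee_pos: [559.9, -75.5, 196.5]
ee_rot: [-90.0, -0.1, -144.2]
force: [0.6, 0.5, -3.2]
gripper_width: 13.9
time_s: 7.3
ee_pos: [560.1, -71.3, 196.6]
ee_rot: [-90.0, 0.0, -143.8]
force: [0.2, -0.3, -4.1]
gripper_width: 13.5
delta cm [0.3  0.06 0.21] twist [ 0.    0.49 -0.01] F [ 0.2 -0.3 -4.1] T [-0.01  0.07 -0.01] w 13.5 pos [560.1 -71.3 196.6] rot [ -90.     0.  -143.8] t 7.3
```

View pics/w3.png

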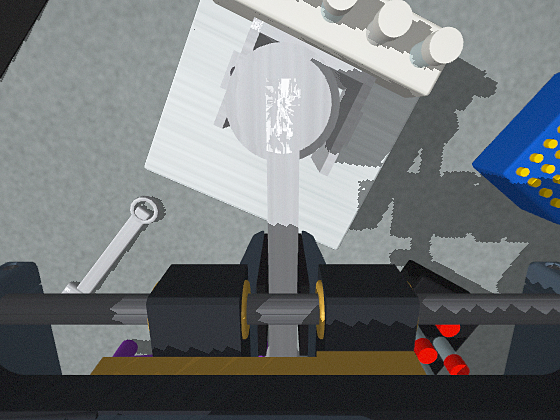

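View pics/s3.png

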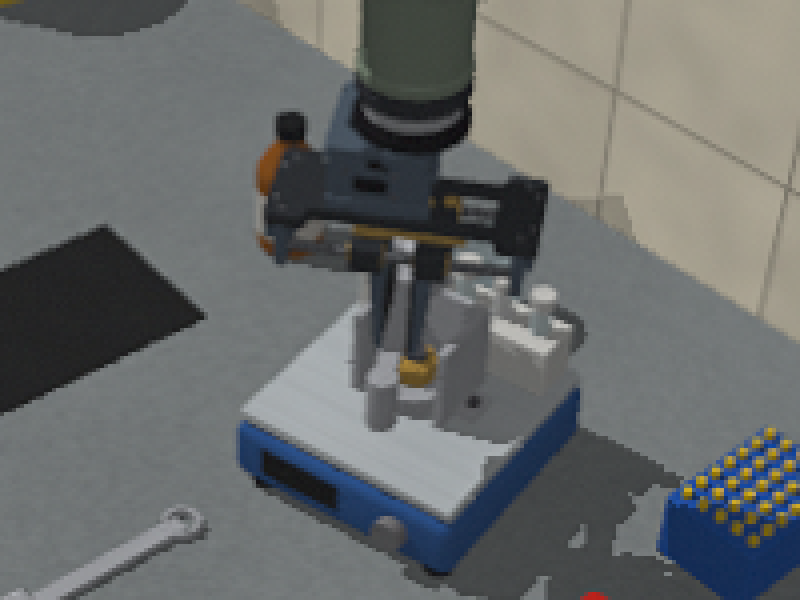

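View pics/c3.png

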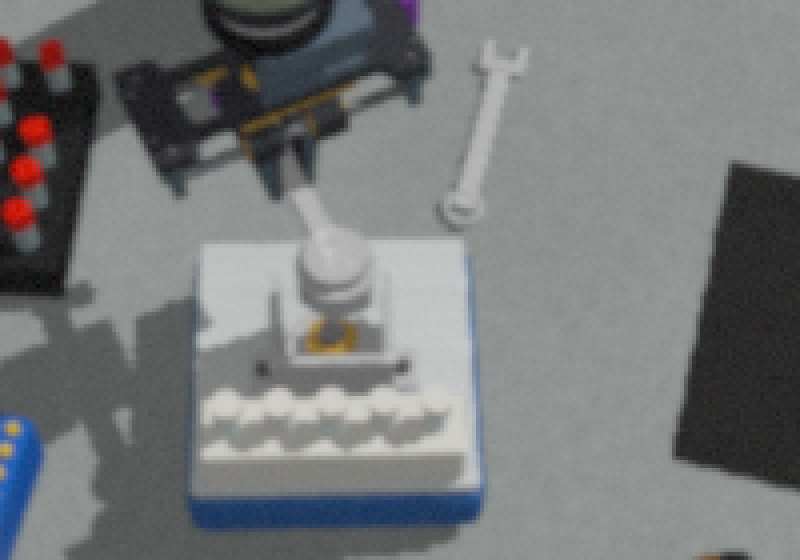

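```bash
cat > wr.py <<'E'
from h import *
import pickle,sys
def meas(tag,zoff=25.0,rows=(175,185,195,205,215)):
    from workcell import state, imaging
    s=state(); W=imaging.camera_info("wrist"); p,D=imaging.grab_frame("wrist"); cv2.imwrite(f"pics/{tag}.png",p[:,:,::-1])
    z=s['ee_pos'][2]+zoff
    return an(W,p,z,rows)
def an(W,p,z,rows=(175,185,195,205,215)):
    g=p.min(2).astype(float)
    mid=[]
    for v in rows:
        l=cv2.GaussianBlur(g[v-1:v+2],(3,3),0)[1]; e=np.abs(np.diff(l)); 
        a=255+np.argmax(e[255:281]); b=285+np.argmax(e[285:312])
        P=onz(W,(a+b)/2+.5,v,z); L=onz(W,a+.5,v,z);Rr=onz(W,b+.5,v,z); mid.append(P[:2]); print(v,a,b,P.round(1),np.linalg.norm(L-Rr).round(1))
    mid=np.array(mid); q=cv2.fitLine(mid.astype(np.float32),cv2.DIST_HUBER,0,.01,.01).ravel(); print("bar dir",np.degrees(np.arctan2(q[1],q[0]))%180)
E
python3 - <<'E'
from wr import *
W=pickle.load(open("pics/w3.pkl","rb")); p=cv2.imread("pics/w3.png"); D=np.load("pics/w3d.npy")
an(W,p,221.6)
for v in (100,140,200): print(dep(W,284,v,D[v,284]))
g=D.copy(); m=((np.abs(D-D[100,282])<15)).astype(np.uint8); m[165:]=0
m=cv2.morphologyEx(m,cv2.MORPH_OPEN,np.ones((45,45)))
c=max(cv2.findContours(m,0,1)[0],key=cv2.contourArea);(u,v),r=cv2.minEnclosingCircle(c);print("head",u,v,r,cv2.boundingRect(c),onz(W,u,v,221.6))
E
```

```text
175 266 298 [602.6 -39.5 221.6] 14.0
185 266 298 [599.  -42.2 221.6] 14.1
195 266 298 [595.3 -44.9 221.6] 14.3
205 266 298 [591.6 -47.6 221.6] 14.4
215 255 297 [586.2 -48.2 221.6] 19.1
bar dir 29.231016
[628.23388078 -21.59108067 223.78528783]
[615.33901344 -31.03195651 223.66260637]
[594.15952199 -46.54111323 222.94457216]Traceback (most recent call last):
  File "<stdin>", line 7, in <module>
ValueError: max() iterable argument is empty
```

Run:
```python
from wr import *
W=pickle.load(open("pics/w3.pkl","rb")); p=cv2.imread("pics/w3.png"); D=np.load("pics/w3d.npy")
zs=np.full(D.shape,np.nan)
m=np.zeros(D.shape,np.uint8)
for v in range(20,175):
    for u in range(210,350):
        if D[v,u]>0: 
            X=dep(W,u,v,D[v,u]); m[v,u]=X[2]>216
m=cv2.morphologyEx(m,cv2.MORPH_OPEN,cv2.getStructuringElement(2,(61,61)))
c=max(cv2.findContours(m,0,1)[0],key=cv2.contourArea);(u,v),r=cv2.minEnclosingCircle(c);print("head",u,v,r,cv2.boundingRect(c),cv2.fitEllipse(c))
x,y,w,h=cv2.boundingRect(c)
for z in (221.6,223): print(onz(W,x+w/2-.5,y+h/2-.5,z), np.linalg.norm(onz(W,x,y+h/2,z)-onz(W,x+w,y+h/2,z)))
from workcell import state
print(state()['ee_pos'])
```

```text
Traceback (most recent call last):
ValueError: max() iterable argument is empty
```

```bash
python3 -c "
from h import *
go(558.9,-74.8,196,-54.3)"; python3 -m pendant '[{"delta_pos":[0.1,0,0.1],"twist":[0,0.4,0],"grip":0},{"delta_pos":[0.1,0,0.1],"twist":[0,0.4,0],"grip":0},{"delta_pos":[0.1,0,0.1],"twist":[0,0.4,0],"grip":0},{"delta_pos":[0.1,0,0.1],"twist":[0,0.4,0],"grip":0},{"delta_pos":[0.1,0,0.1],"twist":[0,0.4,0],"grip":0}]'
python3 -c "
from h import *
go(558.9,-74.8,196,-54.3)"
```

```text
delta cm [0.28 0.06 0.17] twist [-0.    0.45 -0.01] F [-0.  -0.2 -3.4] T [ 0.06  0.1  -0.01] w 13.7 pos [560.2 -71.8 196.6] rot [ -90.     0.  -143.8] t 7.45
time_s: 7.95
ee_pos: [560.0, -73.8, 196.5]
ee_rot: [-90.0, 0.0, -144.3]
force: [-0.0, -0.1, -3.7]
gripper_width: 13.7
delta cm [0.15 0.05 0.02] twist [-0.   -0.01 -0.  ] F [-0.  -0.1 -3.7] T [0.   0.08 0.05] w 13.7 pos [560.  -73.8 196.5] rot [ -90.     0.  -144.3] t 7.95
```

```bash
python3 -m pendant '[{"delta_pos":[0.15,1,0],"twist":[0,0,0],"grip":0},{"delta_pos":[0.15,2.5,0],"twist":[0,0,0],"grip":0},{"delta_pos":[0.15,4,0],"twist":[0,0,0],"grip":0},{"delta_pos":[0.15,5,0],"twist":[0,0,0],"grip":0},{"delta_pos":[0.15,5.4,0],"twist":[0,0,0],"grip":0}]'
python3 -m pendant '[{"delta_pos":[0,0,0],"twist":[0,0,0],"grip":0},{"delta_pos":[0,0,0],"twist":[0,0,0],"grip":0},{"delta_pos":[0,0,0],"twist":[0,0,0],"grip":0},{"delta_pos":[0,0,0],"twist":[0,0,0],"grip":0},{"delta_pos":[0,0,0],"twist":[0,0,0],"grip":0}]'
python3 - <<'E'
from h import *
go(558.9,-74.8,110,-54.3)
from workcell import imaging
import pickle
i=imaging.camera_info("wrist"); p,d=imaging.grab_frame("wrist"); cv2.imwrite("pics/w4.png",p[:,:,::-1]); np.save("pics/w4d.npy",d); pickle.dump(i,open("pics/w4.pkl","wb"))
p2,d2=imaging.grab_frame("side");cv2.imwrite("pics/s4.png",p2[120:220,250:370,::-1].repeat(6,0).repeat(6,1))
E
```

```text
time_s: 8.45
ee_pos: [557.9, -74.5, 140.9]
ee_rot: [-90.1, -0.1, -144.3]
force: [-0.7, -0.6, -3.3]
gripper_width: 14.0
time_s: 8.95
ee_pos: [559.0, -74.6, 142.9]
ee_rot: [-90.0, 0.0, -144.3]
force: [1.0, 0.1, -3.5]
gripper_width: 13.6
delta cm [0.02 3.29 0.  ] twist [-0.03 -0.   -0.04] F [ 1.   0.1 -3.5] T [0.02 0.07 0.05] w 13.6 pos [559.  -74.6 142.9] rot [ -90.     0.  -144.3] t 8.95
```

View pics/w4.png

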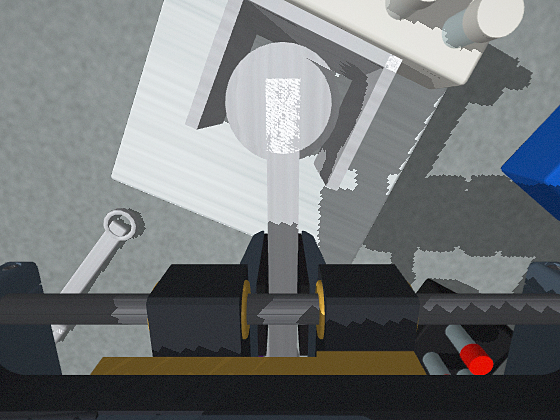

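View pics/s4.png

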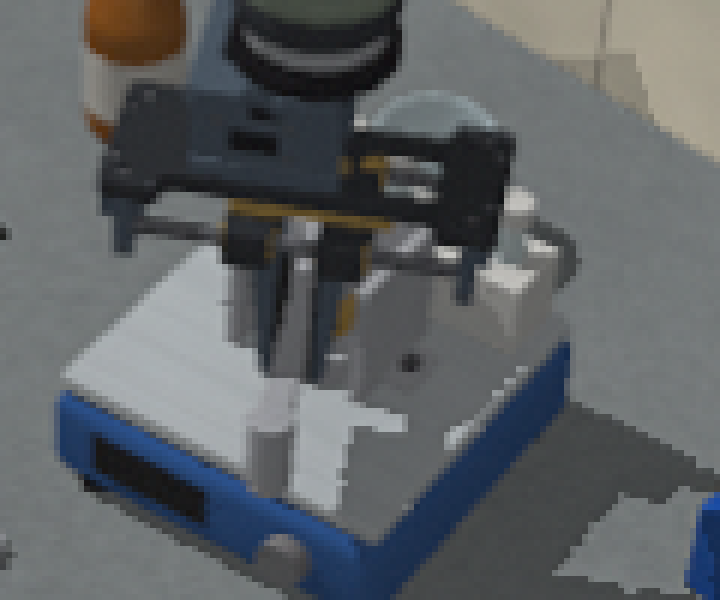

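```bash
python3 - <<'E'
from h import *
import pickle
W=pickle.load(open("pics/w4.pkl","rb"))
for z in (150,160,168,170): 
    c=proj(W,(625.5,-26.9,z)); e=[proj(W,(625.5+26.5*np.cos(a),-26.9+26.5*np.sin(a),z)) for a in np.linspace(0,6.28,72)]; e=np.array(e); print(z,c.round(1),e.min(0).round(1),e.max(0).round(1))
E
python3 -c "
import cv2;p=cv2.imread('pics/w4.png');cv2.imwrite('pics/w4c.png',cv2.resize(p[30:180,200:360],None,fx=4,fy=4))"
```

```text
150 [283.7 106.8] [226.7  44.3] [340.7 163.5]
160 [283.8 106.6] [223.   39.9] [344.5 166.9]
168 [283.9 106.5] [219.8  35.9] [348.  169.9]
170 [283.9 106.5] [218.9  34.8] [348.9 170.7]
```

View pics/w4c.png

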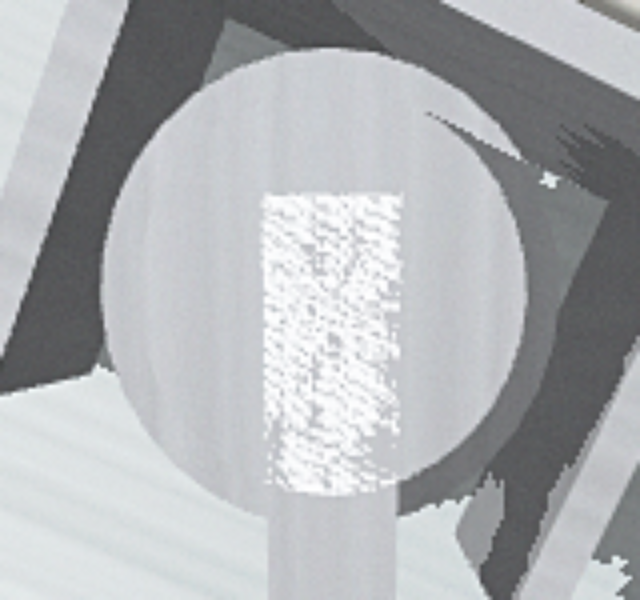

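```bash
python3 -m pendant '[{"delta_pos":[0,0.5,0],"twist":[0,0,0],"grip":0},{"delta_pos":[0,1,0],"twist":[0,0,0],"grip":0},{"delta_pos":[0,1.4,0],"twist":[0,0,0],"grip":0},{"delta_pos":[0,1.6,0],"twist":[0,0,0],"grip":0},{"delta_pos":[0,1.7,0],"twist":[0,0,0],"grip":0}]'
python3 -c "
from h import *
go(558.9,-74.8,110,-54.3)"
python3 -m pendant '[{"delta_pos":[0,0.1,0],"twist":[0,0,0],"grip":0},{"delta_pos":[0,0.2,0],"twist":[0,0,0],"grip":0},{"delta_pos":[0,0.3,0],"twist":[0,0,0],"grip":0},{"delta_pos":[0,0.4,0],"twist":[0,0,0],"grip":0},{"delta_pos":[0,0.5,0],"twist":[0,0,0],"grip":0}]'
python3 -c "
from h import *
go(558.9,-74.8,110,-54.3)"
```

```text
time_s: 9.55
ee_pos: [558.6, -74.6, 125.0]
ee_rot: [-90.0, -0.0, -144.3]
force: [-1.6, 0.0, -3.1]
gripper_width: 13.2
delta cm [-0.01  1.5   0.03] twist [ 0.03 -0.    0.03] F [-1.6  0.  -3.1] T [ 0.06  0.04 -0.  ] w 13.2 pos [558.6 -74.6 125. ] rot [ -90.    -0.  -144.3] t 9.55
time_s: 10.05
ee_pos: [558.8, -74.9, 121.9]
ee_rot: [-89.9, 0.0, -144.3]
force: [-5.7, -1.5, 7.2]
gripper_width: 13.5
delta cm [-0.02  1.19 -0.  ] twist [-0.06  0.01 -0.02] F [-5.7 -1.5  7.2] T [0.03 0.53 0.18] w 13.5 pos [558.8 -74.9 121.9] rot [ -89.9    0.  -144.3] t 10.05
```

```bash
python3 -m pendant '[{"delta_pos":[0.05,0,-0.02],"twist":[0,0,0],"grip":0},{"delta_pos":[0.1,0,-0.04],"twist":[0,0,0],"grip":0},{"delta_pos":[0.1,0,-0.04],"twist":[0,0,0],"grip":0},{"delta_pos":[0.1,0,-0.04],"twist":[0,0,0],"grip":0},{"delta_pos":[0.1,0,-0.04],"twist":[0,0,0],"grip":0}]'
python3 -c "
from h import *
go(558.9,-74.8,110,-54.3)"
```

```text
time_s: 10.55
ee_pos: [558.0, -75.1, 120.3]
ee_rot: [-90.0, 0.0, -144.3]
force: [1.5, -2.3, -2.7]
gripper_width: 13.5
delta cm [-0.09  1.03  0.03] twist [-0.03 -0.01 -0.01] F [ 1.5 -2.3 -2.7] T [-0.39 -0.17 -0.18] w 13.5 pos [558.  -75.1 120.3] rot [ -90.     0.  -144.3] t 10.55
```

```bash
python3 -m pendant '[{"delta_pos":[0,0.15,0.03],"twist":[0,0,0],"grip":0},{"delta_pos":[0,0.3,0.03],"twist":[0,0,0],"grip":0},{"delta_pos":[0,0.45,0.03],"twist":[0,0,0],"grip":0},{"delta_pos":[0,0.6,0.03],"twist":[0,0,0],"grip":0},{"delta_pos":[0,0.7,0.03],"twist":[0,0,0],"grip":0}]'
python3 -c "
from h import *
go(558.9,-74.8,110,-54.3)"
```

```text
time_s: 11.05
ee_pos: [557.9, -75.1, 113.3]
ee_rot: [-90.0, -0.0, -144.3]
force: [1.7, -2.3, -2.4]
gripper_width: 13.6
delta cm [-0.1   0.33  0.03] twist [-0. -0.  0.] F [ 1.7 -2.3 -2.4] T [-0.37 -0.12 -0.11] w 13.6 pos [557.9 -75.1 113.3] rot [ -90.    -0.  -144.3] t 11.05
```

```bash
python3 -m pendant '[{"delta_pos":[0,0.1,0.03],"twist":[0,0,0],"grip":0},{"delta_pos":[0,0.2,0.03],"twist":[0,0,0],"grip":0},{"delta_pos":[0,0.25,0.03],"twist":[0,0,0],"grip":0},{"delta_pos":[0,0.3,0.03],"twist":[0,0,0],"grip":0},{"delta_pos":[0,0.33,0.03],"twist":[0,0,0],"grip":0}]'
python3 -c "
from h import *
go(558.9,-74.8,110,-54.3)"
```

```text
time_s: 11.55
ee_pos: [558.0, -75.3, 110.1]
ee_rot: [-90.0, -0.0, -144.3]
force: [-0.1, -0.1, -2.5]
gripper_width: 13.6
delta cm [-0.1   0.01  0.01] twist [0.01 0.   0.  ] F [-0.1 -0.1 -2.5] T [-0.17  0.   -0.09] w 13.6 pos [558.  -75.3 110.1] rot [ -90.    -0.  -144.3] t 11.55
```

```bash
python3 -m pendant '[{"delta_pos":[0,0.05,0],"twist":[0,0,0],"grip":0},{"delta_pos":[0,0.1,0],"twist":[0,0,0],"grip":0},{"delta_pos":[0,0.15,0],"twist":[0,0,0],"grip":0},{"delta_pos":[0,0.15,0],"twist":[0,0,0],"grip":0},{"delta_pos":[0,0.15,0],"twist":[0,0,0],"grip":0}]'
python3 -c "
from h import *
go(558.9,-74.8,110,-54.3)"
```

```text
time_s: 12.05
ee_pos: [558.1, -75.3, 108.7]
ee_rot: [-90.0, 0.0, -144.3]
force: [-0.1, -0.8, -1.9]
gripper_width: 13.4
delta cm [-0.1  -0.13  0.01] twist [ 0.  0. -0.] F [-0.1 -0.8 -1.9] T [-0.13  0.03 -0.08] w 13.4 pos [558.1 -75.3 108.7] rot [ -90.     0.  -144.3] t 12.05
```

```bash
python3 -m pendant '[{"delta_pos":[0,0.05,0],"twist":[0,0,0],"grip":0},{"delta_pos":[0,0.1,0],"twist":[0,0,0],"grip":0},{"delta_pos":[0,0.1,0],"twist":[0,0,0],"grip":0},{"delta_pos":[0,0.1,0],"twist":[0,0,0],"grip":0},{"delta_pos":[0,0.1,0],"twist":[0,0,0],"grip":0}]'
python3 -c "
from h import *
go(558.9,-74.8,110,-54.3)"
```

```text
time_s: 12.55
ee_pos: [557.9, -75.5, 108.3]
ee_rot: [-90.0, 0.0, -144.3]
force: [-4.7, -0.9, 5.7]
gripper_width: 13.8
delta cm [-0.12 -0.17  0.  ] twist [-0.02  0.   -0.  ] F [-4.7 -0.9  5.7] T [-0.01  0.46 -0.01] w 13.8 pos [557.9 -75.5 108.3] rot [ -90.     0.  -144.3] t 12.55
```

```bash
python3 -m pendant '[{"delta_pos":[-0.01,-0.05,-0.29],"twist":[0,2,0],"grip":0},{"delta_pos":[-0.02,-0.06,-0.57],"twist":[0,4,0],"grip":0},{"delta_pos":[-0.05,-0.06,-0.86],"twist":[0,6,0],"grip":0},{"delta_pos":[-0.08,-0.06,-1.14],"twist":[0,8,0],"grip":0},{"delta_pos":[-0.12,-0.06,-1.42],"twist":[0,10,0],"grip":0}]'
cat > tq.py <<'E'
from h import *
def tq(n=(624.6,-27.3)):
    from workcell import state
    s=state(); r=(s['ee_pos'][:2]-np.array(n)); F=s['force']; psi=s['ee_rot'][2]+90
    a=np.radians(psi-90); rh=np.array([np.cos(a),np.sin(a)]); th=np.array([-rh[1],rh[0]])
    print("R",np.hypot(*r).round(1),"ang",(np.degrees(np.arctan2(r[1],r[0]))%360).round(1),"bar",((psi-90)%360).round(1),"Frad",(F[:2]@rh).round(1),"Ftan",(F[:2]@th).round(1),"Fz",F[2].round(1),"T",s['torque'].round(2),"z",s['ee_pos'][2].round(1),"est T",(F[:2]@th*.082).round(2),"w",round(s['gripper_width'],1),"t",s['time_s'])
tq()
E
python3 tq.py
```

```text
time_s: 13.05
ee_pos: [551.3, -63.9, 108.5]
ee_rot: [-89.9, 0.0, -154.3]
force: [-1.2, -3.4, 1.5]
gripper_width: 13.8
R 82.0 ang 206.6 bar 205.7 Frad 2.6 Ftan 2.5 Fz 1.5 T [-0.58  0.12  0.2 ] z 108.5 est T 0.21 w 13.8 t 13.05
```

```bash
python3 -m pendant '[{"delta_pos":[-0.02,0,-0.57],"twist":[0,4,0],"grip":0},{"delta_pos":[-0.08,0,-1.14],"twist":[0,8,0],"grip":0},{"delta_pos":[-0.18,0,-1.7],"twist":[0,12,0],"grip":0},{"delta_pos":[-0.32,0,-2.26],"twist":[0,16,0],"grip":0},{"delta_pos":[-0.5,0,-2.8],"twist":[0,20,0],"grip":0}]'
python3 tq.py
python3 -m pendant '[{"delta_pos":[-0.02,0,-0.57],"twist":[0,4,0],"grip":0},{"delta_pos":[-0.08,0,-1.14],"twist":[0,8,0],"grip":0},{"delta_pos":[-0.18,0,-1.7],"twist":[0,12,0],"grip":0},{"delta_pos":[-0.32,0,-2.26],"twist":[0,16,0],"grip":0},{"delta_pos":[-0.5,0,-2.8],"twist":[0,20,0],"grip":0}]'
python3 tq.py
```

```text
time_s: 13.55
ee_pos: [543.4, -36.3, 108.5]
ee_rot: [-89.9, 0.0, -174.4]
force: [-2.2, -3.5, 1.5]
gripper_width: 13.9
R 81.7 ang 186.3 bar 185.6 Frad 2.6 Ftan 3.3 Fz 1.5 T [-0.53  0.24  0.19] z 108.5 est T 0.27 w 13.9 t 13.55
time_s: 14.05
ee_pos: [545.4, -7.7, 108.4]
ee_rot: [-89.9, 0.0, 165.6]
force: [-2.3, -3.2, 2.4]
gripper_width: 13.8
R 81.5 ang 166.1 bar 165.6 Frad 1.4 Ftan 3.7 Fz 2.4 T [-0.57  0.26  0.09] z 108.4 est T 0.3 w 13.8 t 14.05
```

```bash
python3 -m pendant '[{"delta_pos":[-0.01,0,-0.29],"twist":[0,2,0],"grip":0},{"delta_pos":[-0.02,0,-0.57],"twist":[0,4,0],"grip":0},{"delta_pos":[-0.05,0,-0.86],"twist":[0,6,0],"grip":0},{"delta_pos":[-0.08,0,-1.14],"twist":[0,8,0],"grip":0},{"delta_pos":[-0.12,0,-1.42],"twist":[0,10,0],"grip":0}]'
python3 tq.py
```

```text
time_s: 14.55
ee_pos: [550.1, 5.8, 108.4]
ee_rot: [-89.9, 0.0, 155.7]
force: [-1.7, -2.7, 2.7]
gripper_width: 13.6
R 81.5 ang 156.1 bar 155.7 Frad 0.5 Ftan 3.2 Fz 2.7 T [-0.5   0.32  0.18] z 108.4 est T 0.26 w 13.6 t 14.55
```

```bash
python3 -m pendant '[{"delta_pos":[-0.01,0,0.43],"twist":[0,-3,0],"grip":0},{"delta_pos":[-0.04,0,0.86],"twist":[0,-6,0],"grip":0},{"delta_pos":[-0.04,-0.1,0.86],"twist":[0,-6,0],"grip":0},{"delta_pos":[-0.04,-0.3,0.86],"twist":[0,-6,0],"grip":0},{"delta_pos":[-0.04,-0.6,0.86],"twist":[0,-6,0],"grip":0}]'
python3 tq.py
python3 -m pendant '[{"delta_pos":[0,-0.5,0],"twist":[0,0,0],"grip":0},{"delta_pos":[0,-1,0],"twist":[0,0,0],"grip":0},{"delta_pos":[0,-1.6,0],"twist":[0,0,0],"grip":0},{"delta_pos":[0,-2.2,0],"twist":[0,0,0],"grip":0},{"delta_pos":[0,-2.4,0],"twist":[0,0,0],"grip":0}]'
python3 tq.py
```

```text
time_s: 15.05
ee_pos: [546.6, -1.7, 113.7]
ee_rot: [-90.0, -0.1, 161.7]
force: [0.3, 0.6, -2.8]
gripper_width: 13.6
R 82.1 ang 161.8 bar 161.7 Frad -0.1 Ftan -0.6 Fz -2.8 T [ 0.08  0.09 -0.03] z 113.7 est T -0.05 w 13.6 t 15.05
time_s: 15.55
ee_pos: [547.4, -1.9, 139.3]
ee_rot: [-90.0, 0.1, 161.7]
force: [-0.6, 0.5, -3.5]
gripper_width: 13.7
R 81.3 ang 161.8 bar 161.7 Frad 0.7 Ftan -0.3 Fz -3.5 T [ 0.08  0.11 -0.01] z 139.3 est T -0.02 w 13.7 t 15.55
```

```bash
python3 -m pendant '[{"delta_pos":[-0.04,0,0.86],"twist":[0,-6,0],"grip":0},{"delta_pos":[-0.18,0,1.7],"twist":[0,-12,0],"grip":0},{"delta_pos":[-0.4,0,2.53],"twist":[0,-18,0],"grip":0},{"delta_pos":[-0.71,0,3.34],"twist":[0,-24,0],"grip":0},{"delta_pos":[-1.1,0,4.1],"twist":[0,-30,0],"grip":0}]'
python3 -m pendant '[{"delta_pos":[-0.04,0,0.86],"twist":[0,-6,0],"grip":0},{"delta_pos":[-0.18,0,1.7],"twist":[0,-12,0],"grip":0},{"delta_pos":[-0.4,0,2.53],"twist":[0,-18,0],"grip":0},{"delta_pos":[-0.71,0,3.34],"twist":[0,-24,0],"grip":0},{"delta_pos":[-1.1,0,4.1],"twist":[0,-30,0],"grip":0}]'
python3 -m pendant '[{"delta_pos":[0,0.2,0],"twist":[0,0,0],"grip":0},{"delta_pos":[0,0.5,0],"twist":[0,0,0],"grip":0},{"delta_pos":[0,0.8,0],"twist":[0,0,0],"grip":0},{"delta_pos":[0,0.8,0],"twist":[0,0,0],"grip":0},{"delta_pos":[0,0.8,0],"twist":[0,0,0],"grip":0}]'
python3 tq.py
```

```text
time_s: 16.05
ee_pos: [544.2, -44.6, 138.4]
ee_rot: [-90.0, -0.0, -168.1]
force: [0.3, -0.4, -3.2]
gripper_width: 13.7
time_s: 16.55
ee_pos: [563.5, -82.6, 138.3]
ee_rot: [-90.0, -0.0, -138.1]
force: [-0.0, -0.3, -3.1]
gripper_width: 13.4
time_s: 17.05
ee_pos: [563.3, -81.9, 130.2]
ee_rot: [-90.0, -0.0, -138.3]
force: [-1.0, 0.2, -3.9]
gripper_width: 13.6
R 82.1 ang 221.7 bar 221.7 Frad 0.6 Ftan -0.8 Fz -3.9 T [-0.05  0.06  0.02] z 130.2 est T -0.06 w 13.6 t 17.05
```

Well centred; descend gently.

```bash
python3 -m pendant '[{"delta_pos":[0,0.2,0],"twist":[0,0,0],"grip":0},{"delta_pos":[0,0.4,0],"twist":[0,0,0],"grip":0},{"delta_pos":[0,0.6,0],"twist":[0,0,0],"grip":0},{"delta_pos":[0,0.8,0],"twist":[0,0,0],"grip":0},{"delta_pos":[0,0.9,0],"twist":[0,0,0],"grip":0}]'
python3 tq.py
```

```text
time_s: 17.55
ee_pos: [563.5, -82.3, 121.1]
ee_rot: [-90.0, -0.0, -138.3]
force: [0.0, -0.2, -2.7]
gripper_width: 13.8
R 82.2 ang 222.0 bar 221.7 Frad 0.1 Ftan 0.2 Fz -2.7 T [-0.06  0.06 -0.07] z 121.1 est T 0.02 w 13.8 t 17.55
```

```bash
python3 -m pendant '[{"delta_pos":[0,0.15,0],"twist":[0,0,0],"grip":0},{"delta_pos":[0,0.3,0],"twist":[0,0,0],"grip":0},{"delta_pos":[0,0.45,0],"twist":[0,0,0],"grip":0},{"delta_pos":[0,0.6,0],"twist":[0,0,0],"grip":0},{"delta_pos":[0,0.7,0],"twist":[0,0,0],"grip":0}]'
python3 tq.py
python3 -m pendant '[{"delta_pos":[0,0.15,0],"twist":[0,0,0],"grip":0},{"delta_pos":[0,0.3,0],"twist":[0,0,0],"grip":0},{"delta_pos":[0,0.4,0],"twist":[0,0,0],"grip":0},{"delta_pos":[0,0.5,0],"twist":[0,0,0],"grip":0},{"delta_pos":[0,0.53,0],"twist":[0,0,0],"grip":0}]'
python3 tq.py
```

```text
time_s: 18.05
ee_pos: [563.5, -82.3, 114.2]
ee_rot: [-90.0, 0.0, -138.3]
force: [-0.7, -0.4, -3.4]
gripper_width: 13.8
R 82.2 ang 222.0 bar 221.7 Frad 0.7 Ftan -0.2 Fz -3.4 T [-0.15 -0.03 -0.05] z 114.2 est T -0.01 w 13.8 t 18.05
time_s: 18.55
ee_pos: [563.5, -82.3, 108.9]
ee_rot: [-90.0, 0.0, -138.3]
force: [0.6, -1.1, -2.3]
gripper_width: 13.9
R 82.1 ang 222.0 bar 221.7 Frad 0.3 Ftan 1.2 Fz -2.3 T [-0.15  0.03 -0.03] z 108.9 est T 0.1 w 13.9 t 18.55
```

```bash
python3 -m pendant '[{"delta_pos":[-0.02,0,-0.57],"twist":[0,4,0],"grip":0},{"delta_pos":[-0.08,0,-1.14],"twist":[0,8,0],"grip":0},{"delta_pos":[-0.18,0,-1.7],"twist":[0,12,0],"grip":0},{"delta_pos":[-0.32,0,-2.26],"twist":[0,16,0],"grip":0},{"delta_pos":[-0.5,0,-2.8],"twist":[0,20,0],"grip":0}]'
python3 tq.py
python3 -m pendant '[{"delta_pos":[-0.02,0,-0.57],"twist":[0,4,0],"grip":0},{"delta_pos":[-0.08,0,-1.14],"twist":[0,8,0],"grip":0},{"delta_pos":[-0.18,0,-1.7],"twist":[0,12,0],"grip":0},{"delta_pos":[-0.32,0,-2.26],"twist":[0,16,0],"grip":0},{"delta_pos":[-0.5,0,-2.8],"twist":[0,20,0],"grip":0}]'
python3 tq.py
```

```text
time_s: 19.05
ee_pos: [548.9, -58.4, 108.9]
ee_rot: [-89.9, 0.0, -158.4]
force: [1.3, -2.1, -4.8]
gripper_width: 13.7
R 81.8 ang 202.4 bar 201.6 Frad -0.4 Ftan 2.4 Fz -4.8 T [-0.49 -0.13  0.13] z 108.9 est T 0.2 w 13.7 t 19.05
time_s: 19.55
ee_pos: [543.1, -30.5, 108.9]
ee_rot: [-89.9, 0.0, -178.4]
force: [1.2, -2.1, -4.1]
gripper_width: 13.6
R 81.6 ang 182.3 bar 181.6 Frad -1.1 Ftan 2.2 Fz -4.1 T [-0.47 -0.05  0.12] z 108.9 est T 0.18 w 13.6 t 19.55
```

```bash
sed -i 's/"est T",(F\[:2\]@th\*.082).round(2)/"TOT",(F[:2]@th*.082+s["torque"][2]).round(2)/' tq.py
python3 -m pendant '[{"delta_pos":[0,0,-0.11],"twist":[0,0.8,0],"grip":0},{"delta_pos":[0,0,-0.23],"twist":[0,1.6,0],"grip":0},{"delta_pos":[-0.01,0,-0.34],"twist":[0,2.4,0],"grip":0},{"delta_pos":[-0.01,0,-0.43],"twist":[0,3,0],"grip":0},{"delta_pos":[-0.01,0,-0.43],"twist":[0,3,0],"grip":0}]'
python3 tq.py
python3 -m pendant '[{"delta_pos":[0,0,-0.06],"twist":[0,0.4,0],"grip":0},{"delta_pos":[0,0,-0.11],"twist":[0,0.8,0],"grip":0},{"delta_pos":[0,0,-0.17],"twist":[0,1.2,0],"grip":0},{"delta_pos":[0,0,-0.19],"twist":[0,1.3,0],"grip":0},{"delta_pos":[0,0,-0.19],"twist":[0,1.3,0],"grip":0}]'
python3 tq.py
```

```text
time_s: 20.05
ee_pos: [543.1, -26.1, 108.9]
ee_rot: [-90.0, 0.0, 178.7]
force: [2.4, -4.0, -5.5]
gripper_width: 13.8
R 81.5 ang 179.1 bar 178.7 Frad -2.5 Ftan 4.0 Fz -5.5 T [-0.7  -0.1   0.01] z 108.9 TOT 0.34 w 13.8 t 20.05
time_s: 20.55
ee_pos: [543.1, -24.1, 108.9]
ee_rot: [-90.0, 0.0, 177.4]
force: [2.3, -3.9, -6.5]
gripper_width: 13.5
R 81.5 ang 177.8 bar 177.4 Frad -2.4 Ftan 3.7 Fz -6.5 T [-0.88 -0.18 -0.09] z 108.9 TOT 0.21 w 13.5 t 20.55
```

```bash
python3 -m pendant '[{"delta_pos":[0,0,-0.06],"twist":[0,0.4,0],"grip":0},{"delta_pos":[0,0,-0.11],"twist":[0,0.8,0],"grip":0},{"delta_pos":[0,0,-0.17],"twist":[0,1.2,0],"grip":0},{"delta_pos":[0,0,-0.19],"twist":[0,1.3,0],"grip":0},{"delta_pos":[0,0,-0.19],"twist":[0,1.3,0],"grip":0}]'
python3 tq.py
```

```text
time_s: 21.05
ee_pos: [543.2, -22.2, 108.9]
ee_rot: [-90.0, 0.0, 176.1]
force: [2.7, -5.2, -4.9]
gripper_width: 13.2
R 81.5 ang 176.4 bar 176.1 Frad -3.1 Ftan 5.0 Fz -4.9 T [-0.88 -0.25 -0.15] z 108.9 TOT 0.26 w 13.2 t 21.05
```

```bash
python3 -m pendant '[{"delta_pos":[0,0,-0.06],"twist":[0,0.4,0],"grip":0},{"delta_pos":[0,0,-0.11],"twist":[0,0.8,0],"grip":0},{"delta_pos":[0,0,-0.17],"twist":[0,1.2,0],"grip":0},{"delta_pos":[0,0,-0.21],"twist":[0,1.5,0],"grip":0},{"delta_pos":[0,0,-0.21],"twist":[0,1.5,0],"grip":0}]'
python3 tq.py
```

```text
time_s: 21.55
ee_pos: [543.4, -20.1, 109.0]
ee_rot: [-90.0, 0.0, 174.6]
force: [2.9, -4.6, -5.7]
gripper_width: 13.4
R 81.5 ang 174.9 bar 174.6 Frad -3.3 Ftan 4.3 Fz -5.7 T [-0.88 -0.26 -0.1 ] z 109.0 TOT 0.25 w 13.4 t 21.55
```

```bash
python3 -m pendant '[{"delta_pos":[0,0,-0.06],"twist":[0,0.4,0],"grip":0},{"delta_pos":[0,0,-0.11],"twist":[0,0.8,0],"grip":0},{"delta_pos":[0,0,-0.17],"twist":[0,1.2,0],"grip":0},{"delta_pos":[0,0,-0.21],"twist":[0,1.5,0],"grip":0},{"delta_pos":[0,0,-0.21],"twist":[0,1.5,0],"grip":0}]'
python3 tq.py
```

```text
time_s: 22.05
ee_pos: [543.6, -18.0, 109.0]
ee_rot: [-90.0, 0.0, 173.1]
force: [2.2, -3.7, -5.9]
gripper_width: 13.6
R 81.5 ang 173.5 bar 173.1 Frad -2.6 Ftan 3.4 Fz -5.9 T [-0.85 -0.24 -0.06] z 109.0 TOT 0.22 w 13.6 t 22.05
```

```bash
python3 -m pendant '[{"delta_pos":[0,0,-0.06],"twist":[0,0.4,0],"grip":0},{"delta_pos":[0,0,-0.11],"twist":[0,0.8,0],"grip":0},{"delta_pos":[0,0,-0.17],"twist":[0,1.2,0],"grip":0},{"delta_pos":[0,0,-0.17],"twist":[0,1.2,0],"grip":0},{"delta_pos":[0,0,-0.17],"twist":[0,1.2,0],"grip":0}]'
python3 tq.py
```

```text
time_s: 22.55
ee_pos: [543.8, -16.3, 108.9]
ee_rot: [-90.0, 0.0, 171.9]
force: [2.9, -4.6, -5.6]
gripper_width: 13.9
R 81.5 ang 172.2 bar 171.9 Frad -3.5 Ftan 4.2 Fz -5.6 T [-0.78 -0.24 -0.06] z 108.9 TOT 0.29 w 13.9 t 22.55
```

```bash
python3 -m pendant '[{"delta_pos":[0,0,-0.06],"twist":[0,0.4,0],"grip":0},{"delta_pos":[0,0,-0.11],"twist":[0,0.8,0],"grip":0},{"delta_pos":[0,0,-0.17],"twist":[0,1.2,0],"grip":0},{"delta_pos":[0,0,-0.21],"twist":[0,1.5,0],"grip":0},{"delta_pos":[0,0,-0.21],"twist":[0,1.5,0],"grip":0}]'
python3 tq.py
```

```text
time_s: 23.05
ee_pos: [544.1, -14.2, 109.0]
ee_rot: [-90.0, 0.0, 170.4]
force: [2.9, -4.5, -6.3]
gripper_width: 13.8
R 81.5 ang 170.7 bar 170.4 Frad -3.6 Ftan 3.9 Fz -6.3 T [-0.8  -0.26 -0.07] z 109.0 TOT 0.25 w 13.8 t 23.05
```

```bash
python3 -m pendant '[{"delta_pos":[0,0,-0.06],"twist":[0,0.4,0],"grip":0},{"delta_pos":[0,0,-0.11],"twist":[0,0.8,0],"grip":0},{"delta_pos":[0,0,-0.17],"twist":[0,1.2,0],"grip":0},{"delta_pos":[0,0,-0.21],"twist":[0,1.5,0],"grip":0},{"delta_pos":[0,0,-0.21],"twist":[0,1.5,0],"grip":0}]'
python3 tq.py
```

```text
time_s: 23.55
ee_pos: [544.6, -12.1, 109.0]
ee_rot: [-90.0, 0.0, 168.9]
force: [3.6, -4.2, -5.3]
gripper_width: 13.7
R 81.5 ang 169.2 bar 168.9 Frad -4.3 Ftan 3.4 Fz -5.3 T [-0.8  -0.33 -0.02] z 109.0 TOT 0.26 w 13.7 t 23.55
```

```bash
python3 -m pendant '[{"delta_pos":[0,0,-0.06],"twist":[0,0.4,0],"grip":0},{"delta_pos":[0,0,-0.11],"twist":[0,0.8,0],"grip":0},{"delta_pos":[0,0,-0.17],"twist":[0,1.2,0],"grip":0},{"delta_pos":[0,0,-0.2],"twist":[0,1.4,0],"grip":0},{"delta_pos":[0,0,-0.2],"twist":[0,1.4,0],"grip":0}]'
python3 tq.py
```

```text
time_s: 24.05
ee_pos: [544.9, -10.2, 108.9]
ee_rot: [-90.0, 0.0, 167.5]
force: [3.1, -4.7, -5.2]
gripper_width: 13.7
R 81.5 ang 167.9 bar 167.5 Frad -4.0 Ftan 3.9 Fz -5.2 T [-0.74 -0.25  0.04] z 108.9 TOT 0.36 w 13.7 t 24.05
```

```bash
python3 -m pendant '[{"delta_pos":[0,0,-0.06],"twist":[0,0.4,0],"grip":0},{"delta_pos":[0,0,-0.11],"twist":[0,0.8,0],"grip":0},{"delta_pos":[0,0,-0.15],"twist":[0,1,0],"grip":0},{"delta_pos":[0,0,-0.15],"twist":[0,1,0],"grip":0},{"delta_pos":[0,0,-0.15],"twist":[0,1,0],"grip":0}]'
python3 tq.py
```

```text
time_s: 24.55
ee_pos: [545.3, -8.7, 109.0]
ee_rot: [-90.0, 0.1, 166.5]
force: [3.0, -5.1, -4.8]
gripper_width: 13.7
R 81.5 ang 166.8 bar 166.5 Frad -4.1 Ftan 4.3 Fz -4.8 T [-0.72 -0.33 -0.02] z 109.0 TOT 0.33 w 13.7 t 24.55
```

```bash
python3 -m pendant '[{"delta_pos":[0,0,-0.06],"twist":[0,0.4,0],"grip":0},{"delta_pos":[0,0,-0.11],"twist":[0,0.8,0],"grip":0},{"delta_pos":[0,0,-0.15],"twist":[0,1,0],"grip":0},{"delta_pos":[0,0,-0.15],"twist":[0,1,0],"grip":0},{"delta_pos":[0,0,-0.15],"twist":[0,1,0],"grip":0}]'
python3 tq.py
```

```text
time_s: 25.05
ee_pos: [545.6, -7.3, 108.9]
ee_rot: [-90.0, 0.1, 165.5]
force: [3.7, -4.2, -6.3]
gripper_width: 13.3
R 81.5 ang 165.8 bar 165.5 Frad -4.6 Ftan 3.2 Fz -6.3 T [-0.81 -0.27 -0.04] z 108.9 TOT 0.22 w 13.3 t 25.05
```

```bash
python3 -m pendant '[{"delta_pos":[0,0,-0.06],"twist":[0,0.4,0],"grip":0},{"delta_pos":[0,0,-0.11],"twist":[0,0.8,0],"grip":0},{"delta_pos":[0,0,-0.15],"twist":[0,1,0],"grip":0},{"delta_pos":[0,0,-0.15],"twist":[0,1,0],"grip":0},{"delta_pos":[0,0,-0.15],"twist":[0,1,0],"grip":0}]'
python3 tq.py
```

```text
time_s: 25.55
ee_pos: [546.0, -5.9, 109.0]
ee_rot: [-90.0, 0.1, 164.5]
force: [3.6, -4.0, -6.6]
gripper_width: 13.8
R 81.4 ang 164.8 bar 164.5 Frad -4.5 Ftan 2.9 Fz -6.6 T [-0.84 -0.31  0.  ] z 109.0 TOT 0.24 w 13.8 t 25.55
```

```bash
python3 -m pendant '[{"delta_pos":[0,0,-0.06],"twist":[0,0.4,0],"grip":0},{"delta_pos":[0,0,-0.11],"twist":[0,0.8,0],"grip":0},{"delta_pos":[0,0,-0.17],"twist":[0,1.2,0],"grip":0},{"delta_pos":[0,0,-0.17],"twist":[0,1.2,0],"grip":0},{"delta_pos":[0,0,-0.17],"twist":[0,1.2,0],"grip":0}]'
python3 tq.py
```

```text
time_s: 26.05
ee_pos: [546.5, -4.3, 108.9]
ee_rot: [-90.0, 0.1, 163.3]
force: [2.6, -4.6, -5.8]
gripper_width: 13.7
R 81.5 ang 163.6 bar 163.3 Frad -3.8 Ftan 3.6 Fz -5.8 T [-0.89 -0.29  0.03] z 108.9 TOT 0.33 w 13.7 t 26.05
```

```bash
python3 -m pendant '[{"delta_pos":[0,0,-0.06],"twist":[0,0.4,0],"grip":0},{"delta_pos":[0,0,-0.11],"twist":[0,0.8,0],"grip":0},{"delta_pos":[0,0,-0.17],"twist":[0,1.2,0],"grip":0},{"delta_pos":[0,0,-0.2],"twist":[0,1.4,0],"grip":0},{"delta_pos":[0,0,-0.2],"twist":[0,1.4,0],"grip":0}]'
python3 tq.py
```

```text
time_s: 26.55
ee_pos: [546.9, -2.7, 108.9]
ee_rot: [-89.9, 0.1, 162.0]
force: [3.5, -5.6, -5.9]
gripper_width: 13.4
R 81.5 ang 162.5 bar 162.0 Frad -5.1 Ftan 4.2 Fz -5.9 T [-1.02 -0.29  0.3 ] z 108.9 TOT 0.64 w 13.4 t 26.55
```

```bash
python3 -m pendant '[{"delta_pos":[0,0,-0.02],"twist":[0,0.15,0],"grip":0},{"delta_pos":[0,0,-0.05],"twist":[0,0.3,0],"grip":0},{"delta_pos":[0,0,-0.05],"twist":[0,0.3,0],"grip":0},{"delta_pos":[0,0,-0.05],"twist":[0,0.3,0],"grip":0},{"delta_pos":[0,0,-0.05],"twist":[0,0.3,0],"grip":0}]'
python3 tq.py
```

```text
time_s: 27.05
ee_pos: [547.0, -2.4, 108.9]
ee_rot: [-89.9, 0.1, 161.7]
force: [3.4, -5.2, -6.1]
gripper_width: 13.3
R 81.5 ang 162.2 bar 161.7 Frad -4.9 Ftan 3.9 Fz -6.1 T [-1.08 -0.32  0.35] z 108.9 TOT 0.67 w 13.3 t 27.05
```

```bash
python3 -m pendant '[{"delta_pos":[0,0,-0.03],"twist":[0,0,0],"grip":0},{"delta_pos":[0,0,-0.06],"twist":[0,0,0],"grip":0},{"delta_pos":[0,0,-0.06],"twist":[0,0,0],"grip":0},{"delta_pos":[0,0,-0.06],"twist":[0,0,0],"grip":0},{"delta_pos":[0,0,-0.06],"twist":[0,0,0],"grip":0}]'
python3 tq.py
```

```text
time_s: 27.55
ee_pos: [547.1, -2.3, 108.9]
ee_rot: [-89.9, 0.1, 161.7]
force: [2.5, -7.7, -6.4]
gripper_width: 13.7
R 81.5 ang 162.1 bar 161.7 Frad -4.8 Ftan 6.5 Fz -6.4 T [-1.31 -0.23  0.26] z 108.9 TOT 0.79 w 13.7 t 27.55
```

```bash
python3 -m pendant '[{"delta_pos":[0,0,-0.03],"twist":[0,0,0],"grip":0},{"delta_pos":[0,0,-0.06],"twist":[0,0,0],"grip":0},{"delta_pos":[0,0,-0.06],"twist":[0,0,0],"grip":0},{"delta_pos":[0,0,-0.06],"twist":[0,0,0],"grip":0},{"delta_pos":[0,0,-0.06],"twist":[0,0,0],"grip":0}]'
python3 tq.py
```

```text
time_s: 28.05
ee_pos: [547.1, -2.1, 108.9]
ee_rot: [-89.8, 0.0, 161.7]
force: [1.8, -9.0, -5.5]
gripper_width: 13.5
R 81.5 ang 162.0 bar 161.7 Frad -4.5 Ftan 8.0 Fz -5.5 T [-1.58 -0.14  0.18] z 108.9 TOT 0.83 w 13.5 t 28.05
```

```bash
python3 -m pendant '[{"delta_pos":[0,0,-0.03],"twist":[0,0,0],"grip":0},{"delta_pos":[0,0,-0.06],"twist":[0,0,0],"grip":0},{"delta_pos":[0,0,-0.06],"twist":[0,0,0],"grip":0},{"delta_pos":[0,0,-0.06],"twist":[0,0,0],"grip":0},{"delta_pos":[0,0,-0.06],"twist":[0,0,0],"grip":0}]'
python3 tq.py
```

```text
time_s: 28.55
ee_pos: [547.1, -2.0, 108.9]
ee_rot: [-89.8, 0.0, 161.7]
force: [2.3, -9.5, -5.8]
gripper_width: 13.8
R 81.5 ang 161.9 bar 161.7 Frad -5.1 Ftan 8.3 Fz -5.8 T [-1.76 -0.06  0.04] z 108.9 TOT 0.72 w 13.8 t 28.55
```

```bash
python3 -m pendant '[{"delta_pos":[0,0,-0.04],"twist":[0,0.2,0],"grip":0},{"delta_pos":[0,0,-0.08],"twist":[0,0.4,0],"grip":0},{"delta_pos":[0,0,-0.08],"twist":[0,0.4,0],"grip":0},{"delta_pos":[0,0,-0.08],"twist":[0,0.4,0],"grip":0},{"delta_pos":[0,0,-0.08],"twist":[0,0.4,0],"grip":0}]'
python3 tq.py
```

```text
time_s: 29.05
ee_pos: [547.3, -1.5, 108.9]
ee_rot: [-89.7, 0.0, 161.3]
force: [1.4, -11.0, -4.1]
gripper_width: 13.5
R 81.5 ang 161.5 bar 161.3 Frad -4.9 Ftan 9.9 Fz -4.1 T [-1.98 -0.05  0.15] z 108.9 TOT 0.97 w 13.5 t 29.05
```

```bash
python3 -m pendant '[{"delta_pos":[0,0,0],"twist":[0,0,0],"grip":0},{"delta_pos":[0,0,0],"twist":[0,0,0],"grip":0},{"delta_pos":[0,0,0],"twist":[0,0,0],"grip":0},{"delta_pos":[0,0,0],"twist":[0,0,0],"grip":0},{"delta_pos":[0,0,0],"twist":[0,0,0],"grip":0}]'
python3 tq.py
python3 - <<'E'
from h import *
from workcell import imaging
p,d=imaging.grab_frame("wrist"); cv2.imwrite("pics/w5.png",p[:,:,::-1])
p2,d2=imaging.grab_frame("scene");cv2.imwrite("pics/c5.png",p2[210:310,230:350,::-1].repeat(6,0).repeat(6,1))
E
```

```text
time_s: 29.55
ee_pos: [547.3, -1.4, 108.9]
ee_rot: [-89.7, 0.0, 161.3]
force: [2.5, -11.1, -5.7]
gripper_width: 13.6
R 81.5 ang 161.5 bar 161.3 Frad -5.9 Ftan 9.7 Fz -5.7 T [-1.92 -0.12  0.13] z 108.9 TOT 0.93 w 13.6 t 29.55
```

View pics/w5.png

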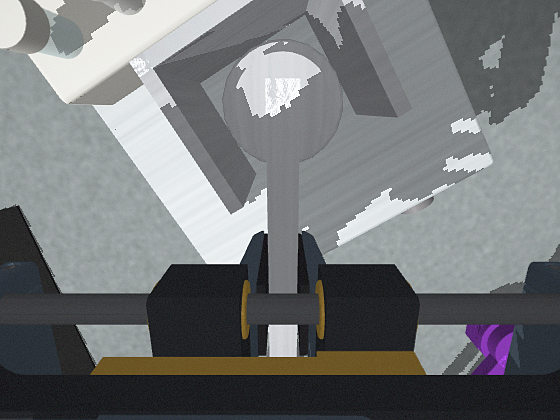

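View pics/c5.png

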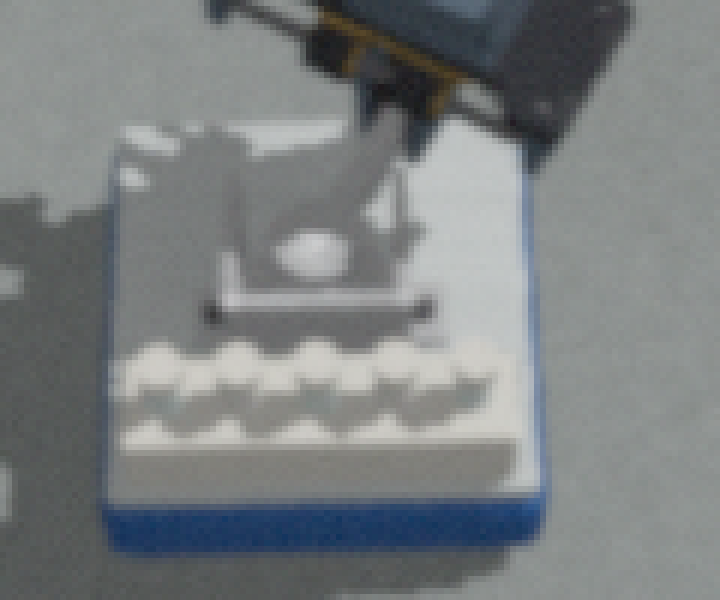

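```bash
python3 -m pendant '[{"delta_pos":[0,0,0.3],"twist":[0,-1.5,0],"grip":0},{"delta_pos":[-0.02,0,0.6],"twist":[0,-3.5,0],"grip":0},{"delta_pos":[-0.04,0,1.0],"twist":[0,-6,0],"grip":0},{"delta_pos":[-0.04,-0.1,1.0],"twist":[0,-6,0],"grip":0},{"delta_pos":[-0.04,-0.2,1.0],"twist":[0,-6,0],"grip":0}]'
python3 tq.py
```

```text
time_s: 30.15
ee_pos: [544.9, -9.0, 110.8]
ee_rot: [-90.0, 0.0, 167.1]
force: [3.5, -5.5, -7.9]
gripper_width: 13.7
R 81.8 ang 167.1 bar 167.1 Frad -4.7 Ftan 4.5 Fz -7.9 T [-0.77 -0.22 -0.34] z 110.8 TOT 0.03 w 13.7 t 30.15
```

```bash
python3 -m pendant '[{"delta_pos":[-0.08,0,0.08],"twist":[0,0,0],"grip":0},{"delta_pos":[-0.1,-0.1,0.1],"twist":[0,0,0],"grip":0},{"delta_pos":[-0.1,-0.3,0.1],"twist":[0,0,0],"grip":0},{"delta_pos":[-0.1,-0.6,0.1],"twist":[0,0,0],"grip":0},{"delta_pos":[-0.1,-1,0.1],"twist":[0,0,0],"grip":0}]'
python3 tq.py
python3 -m pendant '[{"delta_pos":[0,-1,0],"twist":[0,0,0],"grip":0},{"delta_pos":[0,-2.5,0],"twist":[0,0,0],"grip":0},{"delta_pos":[0,-4,0],"twist":[0,0,0],"grip":0},{"delta_pos":[0,-6,0],"twist":[0,0,0],"grip":0},{"delta_pos":[0,-8,0],"twist":[0,0,0],"grip":0}]'
python3 tq.py
```

```text
time_s: 30.65
ee_pos: [545.2, -9.5, 121.2]
ee_rot: [-90.0, -0.0, 167.2]
force: [-0.5, -0.8, -4.0]
gripper_width: 13.4
R 81.4 ang 167.4 bar 167.2 Frad 0.3 Ftan 0.9 Fz -4.0 T [-0.04  0.19 -0.03] z 121.2 TOT 0.04 w 13.4 t 30.65
time_s: 31.15
ee_pos: [545.5, -9.6, 202.5]
ee_rot: [-90.0, 0.0, 167.2]
force: [0.6, -0.1, -3.3]
gripper_width: 13.5
R 81.1 ang 167.4 bar 167.2 Frad -0.6 Ftan -0.1 Fz -3.3 T [0.02 0.05 0.03] z 202.5 TOT 0.02 w 13.5 t 31.15
```

```bash
python3 -m pendant '[{"delta_pos":[0,0,1],"twist":[0,-8,0],"grip":0},{"delta_pos":[0.5,0,2],"twist":[0,-16,0],"grip":0},{"delta_pos":[1,0,2],"twist":[0,-24,0],"grip":0},{"delta_pos":[2,0,1],"twist":[0,-32,0],"grip":0},{"delta_pos":[3,0,0],"twist":[0,-40,0],"grip":0}]'
python3 -c "
from h import *
go(500,300,200,85.8)
from workcell import state; print(state()['qpos'].round(0))"
```

```text
time_s: 31.65
ee_pos: [516.1, -3.0, 201.9]
ee_rot: [-90.0, 0.1, -152.5]
force: [0.0, 0.8, -3.7]
gripper_width: 13.8
delta cm [-12.55   0.21 -27.62] twist [-1.0000e-01 -1.4832e+02 -3.0000e-02] F [ 0.   0.8 -3.7] T [ 0.06  0.09 -0.01] w 13.8 pos [516.1  -3.  201.9] rot [-9.000e+01  1.000e-01 -1.525e+02] t 31.65
[-2. 13. 98.  0. 68. 61.]
```

```bash
python3 -m pendant '[{"delta_pos":[-1,0,-2],"twist":[0,-8,0],"grip":0},{"delta_pos":[-2,0,-4],"twist":[0,-16,0],"grip":0},{"delta_pos":[-3,0,-7],"twist":[0,-24,0],"grip":0},{"delta_pos":[-4,0,-10],"twist":[0,-32,0],"grip":0},{"delta_pos":[-5,0,-12],"twist":[0,-40,0],"grip":0}]'
python3 -c "
from h import *
go(500,300,200,85.8)"
```

```text
time_s: 32.15
ee_pos: [505.2, 128.3, 202.0]
ee_rot: [-90.0, 0.1, -112.4]
force: [0.8, -0.6, -3.3]
gripper_width: 13.8
delta cm [-15.67   0.22  -7.03] twist [-8.0000e-02 -1.0822e+02 -5.0000e-02] F [ 0.8 -0.6 -3.3] T [-0.04  0.   -0.03] w 13.8 pos [505.2 128.3 202. ] rot [-9.000e+01  1.000e-01 -1.124e+02] t 32.15
```

```bash
python3 -m pendant '[{"delta_pos":[-2,0,-1],"twist":[0,-8,0],"grip":0},{"delta_pos":[-5,0,-2],"twist":[0,-16,0],"grip":0},{"delta_pos":[-8,0,-3.5],"twist":[0,-24,0],"grip":0},{"delta_pos":[-11,0,-5],"twist":[0,-32,0],"grip":0},{"delta_pos":[-14,0,-6.3],"twist":[0,-40,0],"grip":0}]'
python3 -c "
from h import *
go(500,300,200,85.8)"
```

```text
time_s: 32.65
ee_pos: [501.6, 281.5, 202.0]
ee_rot: [-89.9, 0.0, -72.5]
force: [-0.5, 0.0, -2.2]
gripper_width: 13.5
delta cm [-1.82  0.2   0.4 ] twist [ -0.07 -68.25  -0.  ] F [-0.5  0.  -2.2] T [-0.02 -0.05 -0.05] w 13.5 pos [501.6 281.5 202. ] rot [-89.9   0.  -72.5] t 32.65
```

```bash
python3 -m pendant '[{"delta_pos":[-1,0,0.2],"twist":[0,-8,0],"grip":0},{"delta_pos":[-1.8,0,0.4],"twist":[0,-16,0],"grip":0},{"delta_pos":[-1.8,0,0.4],"twist":[0,-24,0],"grip":0},{"delta_pos":[-1.8,0,0.4],"twist":[0,-32,0],"grip":0},{"delta_pos":[-1.8,0,0.4],"twist":[0,-40,0],"grip":0}]'
python3 -m pendant '[{"delta_pos":[0,1,0],"twist":[0,-8,0],"grip":0},{"delta_pos":[0,3,0],"twist":[0,-16,0],"grip":0},{"delta_pos":[0,5,0],"twist":[0,-24,0],"grip":0},{"delta_pos":[0,8,0],"twist":[0,-28.2,0],"grip":0},{"delta_pos":[0,10,0],"twist":[0,-28.2,0],"grip":0}]'
python3 -c "
from h import *
go(500,300,17,85.8)"
```

```text
time_s: 33.15
ee_pos: [500.4, 298.6, 201.8]
ee_rot: [-89.9, 0.0, -32.4]
force: [0.1, -1.4, -2.5]
gripper_width: 13.5
time_s: 33.65
ee_pos: [499.9, 298.1, 100.2]
ee_rot: [-90.0, 0.1, -4.5]
force: [-0.0, 0.4, -3.2]
gripper_width: 13.7
delta cm [-0.    8.32  0.19] twist [ 0.01 -0.33 -0.06] F [-0.   0.4 -3.2] T [ 0.06 -0.03 -0.03] w 13.7 pos [499.9 298.1 100.2] rot [-90.    0.1  -4.5] t 33.65
```

```bash
python3 -m pendant '[{"delta_pos":[0,2,0],"twist":[0,0,0],"grip":0},{"delta_pos":[0,4,0],"twist":[0,0,0],"grip":0},{"delta_pos":[0,5.5,0],"twist":[0,0,0],"grip":0},{"delta_pos":[0,6.8,0],"twist":[0,0,0],"grip":0},{"delta_pos":[0,7.5,0],"twist":[0,0,0],"grip":0}]'
python3 -m pendant '[{"delta_pos":[0,0.1,0],"twist":[0,0,0],"grip":0},{"delta_pos":[0,0.3,0],"twist":[0,0,0],"grip":0},{"delta_pos":[0,0.5,0],"twist":[0,0,0],"grip":0},{"delta_pos":[0,0.6,0],"twist":[0,0,0],"grip":0},{"delta_pos":[0,0.7,0],"twist":[0,0,0],"grip":0}]'
python3 -c "
from h import *
go(500,300,16.6,85.8)"
```

```text
time_s: 34.15
ee_pos: [500.4, 298.2, 25.5]
ee_rot: [-90.0, 0.0, -4.6]
force: [1.0, 0.2, -3.2]
gripper_width: 13.6
time_s: 34.65
ee_pos: [500.8, 298.2, 19.3]
ee_rot: [-90.0, -0.0, -4.6]
force: [-0.7, 0.6, -3.8]
gripper_width: 13.8
delta cm [-0.09  0.27  0.17] twist [-0.02 -0.4   0.04] F [-0.7  0.6 -3.8] T [ 0.09 -0.03 -0.08] w 13.8 pos [500.8 298.2  19.3] rot [-90.   -0.   -4.6] t 34.65
```

```bash
python3 -m pendant '[{"delta_pos":[0,0.1,0],"twist":[0,0,0],"grip":0},{"delta_pos":[0,0.15,0],"twist":[0,0,0],"grip":0},{"delta_pos":[0,0.2,0],"twist":[0,0,0],"grip":0},{"delta_pos":[0,0.25,0],"twist":[0,0,0],"grip":0},{"delta_pos":[0,0.25,0],"twist":[0,0,0],"grip":0}]'
python3 -c "
from h import *
go(500,300,16.6,85.8)"
```

```text
time_s: 35.15
ee_pos: [500.6, 298.2, 16.7]
ee_rot: [-90.0, -0.0, -4.6]
force: [-1.2, -0.3, -1.7]
gripper_width: 13.7
delta cm [-0.07  0.01  0.18] twist [-0.01 -0.4   0.01] F [-1.2 -0.3 -1.7] T [ 0.05  0.02 -0.03] w 13.7 pos [500.6 298.2  16.7] rot [-90.   -0.   -4.6] t 35.15
```

Touching down (Fz rising); a touch more, then release.

```bash
python3 -m pendant '[{"delta_pos":[0,0.05,0],"twist":[0,0,0],"grip":0},{"delta_pos":[0,0.08,0],"twist":[0,0,0],"grip":0},{"delta_pos":[0,0.08,0],"twist":[0,0,0],"grip":0},{"delta_pos":[0,0.08,0],"twist":[0,0,0],"grip":0},{"delta_pos":[0,0.08,0],"twist":[0,0,0],"grip":0}]'
python3 -c "
from h import *
go(500,300,16.6,85.8)"
```

```text
time_s: 35.65
ee_pos: [500.4, 298.2, 16.3]
ee_rot: [-90.0, -0.0, -4.6]
force: [-4.1, -0.3, 5.2]
gripper_width: 13.4
delta cm [-0.06 -0.03  0.18] twist [-0.01 -0.4   0.01] F [-4.1 -0.3  5.2] T [-0.12  0.24 -0.06] w 13.4 pos [500.4 298.2  16.3] rot [-90.   -0.   -4.6] t 35.65
```

```bash
python3 -m pendant '[{"delta_pos":[0,-0.03,0],"twist":[0,0,0],"grip":20},{"delta_pos":[0,-0.03,0],"twist":[0,0,0],"grip":40},{"delta_pos":[0,-0.03,0],"twist":[0,0,0],"grip":60},{"delta_pos":[0,-0.03,0],"twist":[0,0,0],"grip":80},{"delta_pos":[0,-0.03,0],"twist":[0,0,0],"grip":80}]'
python3 -m pendant '[{"delta_pos":[0,0,0],"twist":[0,0,0],"grip":80},{"delta_pos":[0,-1,0],"twist":[0,0,0],"grip":80},{"delta_pos":[0,-3,0],"twist":[0,0,0],"grip":80},{"delta_pos":[0,-6,0],"twist":[0,0,0],"grip":80},{"delta_pos":[0,-9,0],"twist":[0,0,0],"grip":80}]'
python3 -m pendant '[{"delta_pos":[0,-4,0],"twist":[0,0,0],"grip":80},{"delta_pos":[0,-8,0],"twist":[0,0,0],"grip":80},{"delta_pos":[0,-9,0],"twist":[0,0,0],"grip":80},{"delta_pos":[0,-9,0],"twist":[0,0,0],"grip":80},{"delta_pos":[0,-9,0],"twist":[0,0,0],"grip":80}]'
python3 - <<'E'
from h import *
from workcell import imaging
np.set_printoptions(precision=1,suppress=True)
W=imaging.camera_info("wrist"); p,d=imaging.grab_frame("wrist"); cv2.imwrite("pics/w6.png",p[:,:,::-1])
p2,d2=imaging.grab_frame("scene");cv2.imwrite("pics/c6.png",p2[:,:,::-1])
p2,d2=imaging.grab_frame("side");cv2.imwrite("pics/s6.png",p2[:,:,::-1])
E
```

```text
time_s: 36.15
ee_pos: [500.8, 298.1, 15.9]
ee_rot: [-90.0, -0.0, -4.6]
force: [0.2, -0.2, 0.1]
gripper_width: 47.7
time_s: 36.65
ee_pos: [500.4, 298.0, 107.4]
ee_rot: [-90.0, 0.0, -4.6]
force: [0.2, -0.2, -0.1]
gripper_width: 73.0
time_s: 37.15
ee_pos: [499.8, 297.7, 195.1]
ee_rot: [-90.1, 0.1, -4.6]
force: [0.2, -0.7, -0.6]
gripper_width: 72.8
```

View pics/w6.png

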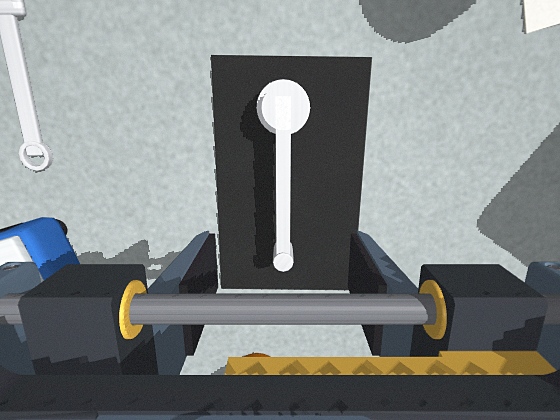

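View pics/c6.png

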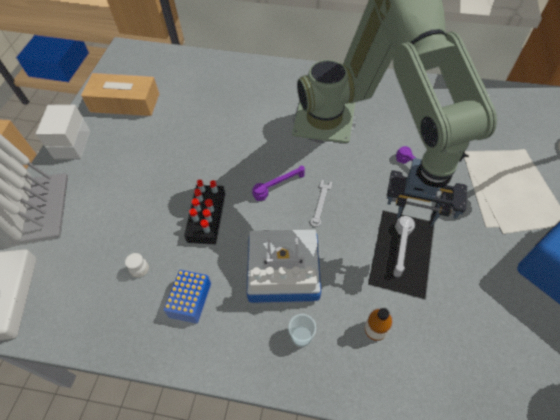

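View pics/s6.png

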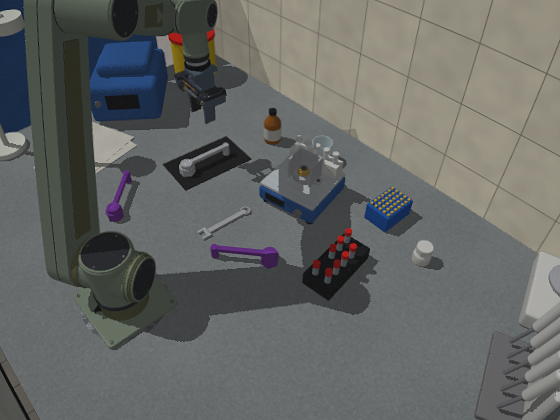

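```bash
python3 -c "
from workcell import job,state
print(state()['time_s'],state()['qvel'].round(2)); print(job.job_done())"
```

```text
37.3 [-0.1   0.14 -0.43  0.03  0.06  0.02]
the job is handed in; nothing more can be done
None
```

The clamp nut is home against its stop and nipped up, and the steel wrench is back on the mat. I handed the job in at 37.3 s of the 72 s allowed; no verdict is reported.

**Strokes:** I took the wrench off the mat and felt it down onto the nut. The first try landed on the nut's cone with about 10 N, and a 1 mm shift let it drop in. I turned the nut in two clockwise strokes, lifting the wrench 30 mm and reseating it one flat back in between. In total the nut turned roughly 107°.

**Nip:** At the stop the torque rose from about 0.3 N m and the bar all but stopped turning. It stayed above 0.6 N m for about 3 s, the last half second at 0.93–0.97 N m. Those figures combine the tangential force at the bar with the measured twist. The force alone (about 10 N) gives 0.8 N m, and both are below 1.2. One reading on the way up (0.72 N m) was below the two before it, which I put down to sensor noise.

**Last checks:**
- The wrench lies flat on the mat with head and foot both on it, and the gripper is clear with no force reading.
- In the final pictures the bystanders and both purple look-alikes look unmoved. I did not measure this.
- I did not take a close picture of the nut at the end. "Fully home" rests on the torque rise at the stop, with the bar visibly clear of the guard's cheek.

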